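# Draw out the cash tray with the hooked rod

## Robot

A 7-joint arm with a two-finger parallel gripper is mounted at the origin on the work surface. World frame = base frame: x ahead of the robot, y to its left, z up, the work surface at z = 0. Lengths are in m, angles in rad, forces in N, time in s.
With the tool pointing down it reaches from about 0.4 to 0.875 m from the base axis. Payload 19.3 kg.
Tool frame: the origin (TCP) lies midway between the tips of the shut fingers; the grasp point (between the pads) lies 19 mm behind it; y points along the fingers, z is the direction in which the jaws open and shut, and the axes are right-handed (so a half turn about y gives the same grasp; the last joint's range is limited). The gripper opens to 85 mm and grips with 20 to 120 N. Pads are 22 mm wide; open, the fingers measure 114 mm over their backs; the gripper's body (76 mm by 85 mm) begins 54 mm behind the grasp point. The pads swing forward as they close: fully open they stand 13 mm farther back than shut.
Start: joints at [-1.264, 0.521, -0.036, 1.599, 0.021, 1.021, -0.113], TCP at [0.23, 0.581, 0.231] pointing down, gripper open.
Joint ranges: [-2.91, 2.91], [-0.3, 2.13], [-1.5, 1.42], [0.17, 2.43], [-1.26, 4.41], [0.16, 1.93], [-2.52, 2.52]. Speed limits (rad/s): [1.89, 1.89, 2.39, 2.39, 3.01, 3.01, 3.01].

## Interface

Orientations are given as a 3x3 rotation matrix whose columns are the frame's x, y, z axes.
In Python, from bench import ctrl, imaging gives the robot as it stands. The module is installed in compiled form; this text tells all that it offers.
- The arm moves only by the tool carry_out, never from a script. Its argument "deltas" is a list of rows, each an object with "translation": the shift along the tool's x, y, z in mm, a list of three; "turn": the turn about the tool's y in degrees. A call has 1 to 8 rows; each row shifts and turns the commanded pose from where the row before left it, along the tool's axes as they then stand; what a row does not reach is not made up. A row lasts 1/12 s, in which the tool goes at most 41.7 mm and 7.16 degrees, less where a joint would pass 70% of its speed; a pose out of reach is approached as far as the arm can. A call is refused whole if a number of a shift passes 41.7 or a number of a turn 7.16, either way. A call with a gripper value outside its range is refused whole. "grip" is the opening, from 0 (shut) to 1 (fully open), set as the call begins (left out, the last holds). The fingers move at their own pace and stop on an object; "force" is the grip in N (left out, the last holds). Time passes only in rows, so rows that do not move let the fingers close. It gives the time, the measured TCP pose, the force and the opening at its end, in the units of the state.
- ctrl.sense(): the state, without advancing time (a new reading comes with each control period).
- imaging.capture(name): name is "scene" or "top"; returns the picture (420x560x3 uint8, red, green, blue); there is no depth.
- imaging.camera_model(name): a dict with "fovy" (degrees; the focal length in pixels is half the picture's height over the tangent of half this angle, whatever the lens; pixels are square), "cx", "cy" (the principal point, pixels), "rvec" (rotation vector, rad) and "tvec" (3), from world to camera coordinates, as OpenCV has them. Camera axes: x right, y down, z forward; pixel columns grow to the right and rows downward; lengths in m; the calibration is good to about 2 mm. A picture is of the moment at which its call begins. camera_model takes no time and is no camera call.
- ctrl.hand_in(): hands the job in, once; it reports no verdict.
The state is a dict: "time": time; "joint_pos": joint angles; "qvel": joint speeds; "effort": joint torques, N m; "eef_pos": TCP position; "tool_rot": TCP orientation; "ft_force": force on the tool from outside, world axes, zero at the start; "moment": the same for the moment, N m; "grip_width": opening from 0.0 (shut) to 1.0 (fully open).
Only numpy, scipy, OpenCV 4.12 (cv2) and the standard library are available. Lean on these libraries where they do the work, as an engineer would, in place of code of your own. Each camera call takes 0.05 s, during which the arm holds its last target.

## Task

The cash tray at the foot of the coin unit is shut and its pull eye sits out of sight under the unit's overhanging deck: take the hooked pull rod off its stand, reach in under the deck, feel for the eye, hook it and draw the tray out all the way to its stop. Then lay the rod back in the stand the way it lay before. Be gentle, touch the unit with nothing but the rod (hand and arm keep off it), and leave the other things on the bench where they are.

Things in the scene. Friction and masses are not known exactly. Their poses are not given: they have to be found in the camera images.
- unit: White coin unit fixed to the bench, 250 wide (its y), 207 high. Origin on the bench, on the centre line, directly below the outer face of the SHUT cash tray. Its front faces its own -x; +x points into the unit. Housing above the deck stands back, from x = +20. Pressing or pulling on any part of the unit, tray or eye with more than 25 N damages it.
- deck_edge (a point): Middle of the lower front edge of the unit's flat deck (unit x = -85, y = 0, 95 above the bench). The deck is 12 thick and overhangs the tray's front from x = -85 to 0 across the full width; below it the space is open at the front and sides.
- plate (a point): Middle of the outer face of the tray's upright front plate, 35 above the bench; it moves with the tray along the unit's -x. The plate spans y -100 to +100, 10 to 84 above the bench. Apart from the pull eye (not measured) nothing sticks out of it. EYE: clamped firmly in a slot across the plate at an unknown y between -50 and +50: find it by feel, or look from low in front.
- slot (a point): Middle of the slot when the tray is shut (fixed to the unit, x = 0, y = 0). The eye is a closed steel ring lying level, hole upward: ring centre 36 in front of the plate, wire centre 35 above the bench, wire 6 thick, hole 18 across, outside 30 across, on a short 6 mm stem and a block 22 wide, 20 high, 8 proud of the plate. Sideways it takes over 50 N to shift.
- tray (a joint): How far the cash tray is drawn out, in m: 0 shut, 0.130 at its hard stop; it starts between 0 and 0.010. It takes about 5 N to slide and stays where it is left.
- rod: Hooked pull rod, about 150 g, loose in the stand. Origin at the centre of its black grip (90 long along x, 16 wide along y, 20 high along z), on the rod's axis. Its x points to the hook end: a round 8 mm steel shank runs along x to x = +140 and there bends square downward (-z); the hook leg is 8 thick, its end 34 below the axis. A plain 8 mm tail reaches back to x = -82. It lies level, hook hanging down, axis 60 above the bench.
- hook_tip (a point): Lower end of the rod's hook leg: rod x = +140, z = -34.
- stand: Dark steel stand fixed to the bench: base plate 200 x 70 x 8 (x -85 to +115) with two V-notched posts, 8 thick, at x = -60 (carries the rod's tail) and x = +90 (carries the shank); V opens 90 degrees upward, 31 wide at the mouth, tips 72 above the bench. Origin on the bench below where the grip's centre belongs; x is the direction in which the hook points.
- seat (a point): Where the rod's origin belongs in the stand: above the stand's origin, 60 above the bench.
- coin_tube: Bystander: upright grey coin tube, 32 dia x 110 high (mm). Origin at the underside's centre.
- drink_can: Bystander: drink can, 66 dia x 115 high (mm). Origin at the underside's centre.
- bar_carton: Bystander: cardboard carton lying flat, 100 x 150 x 50 high (mm). Origin at the underside's centre.
- screwdriver: Bystander: screwdriver lying flat, about 200 long (mm). Origin at the underside's centre.
- motor: Bystander: white spiral-drive motor, 60 x 45 x 35 high with a steel stub on top, 53 high in all (mm). Origin at the underside's centre.
- screw_jar: Bystander: closed glass jar, 60 dia x 70 high (mm). Origin at the underside's centre.
- snack_box: Bystander: upright paper snack box, 60 x 35 x 110 high (mm). Origin at the underside's centre.
There are look-alikes about, which are no part of the job. Of the things that look like the rod, the middle-sized one is meant.

How it is judged:
On the way, in this order (a step that is already met when the one before it is completed fails the run):
1. the hook end is under the deck (x of hook_tip in the frame of unit between -0.08 and 0.02 m and height (world z) of hook_tip below 0.085 m), for 0.1 s.
2. the tray is being drawn out by the rod, over 60 mm open with the rod pulling on it (value of joint tray above 0.06 m and contact force between rod and unit above 0.5 N), for 0.1 s.
At the end, for the whole second after the job is handed in: The tray is drawn out to within 10 mm of its stop (0.120 m or more); the rod lies at rest in both V notches of the stand, its origin within 18 mm of the seat (6 mm in height), along the stand within 0.12 rad, hook hanging down (within 0.5 rad) (value of joint tray above 0.12 m and distance between rod and seat below 0.018 m and z of rod in the frame of seat between -0.006 and 0.006 m and angle between the x axis of rod and the x axis of stand, either way round below 0.12 rad and angle between rod's own z axis and vertical below 0.5 rad and linear speed of rod below 0.02 m/s); the robot touches nothing.
It fails at once if the rod presses or pulls on the unit, tray or eye with more than 25 N (contact force between rod and unit above 25 N).
It fails at once if the hand or arm touches the unit or tray (contact force between any of the fingers, the arm and unit above 1 N).
It fails at once if a bystander is moved by more than 20 mm (distance of any of coin_tube, drink_can, bar_carton, screwdriver, motor, screw_jar, snack_box from where it was at the start of the episode above 0.02 m).
It also fails if it takes over 70 s, if anything falls off the work surface, if the arm or the gripper's body presses on something with over 40 N, if the wrist force passes 120 N, or if a joint passes its speed limit or range.

## Working session

There is one attempt and no reset: what is moved stays moved. The work goes in short steps, Python scripts to look and compute and a tool call to move; the robot and the scene stay as the last step left them, time stands still between calls to the robot, and variables do not carry over. Pictures are saved under pics/ and viewed, and the job is handed in when it is done.

Besides the shell and the picture viewer there is one more tool, called as name([rows], argument=value, ...), one row to a line, values as JSON. carry_out: Moves the arm, as the interface text tells. Its arguments: {"type":"object","properties":{"deltas":{"type":"array","items":{"type":"object","properties":{"translation":{"type":"array","items":{"type":"number"}},"turn":{"type":"number"}}}},"grip":{"type":"number"},"force":{"type":"number"}},"required":["deltas"]}

```bash
mkdir -p pics; ls; python3 - <<'E'
from bench import ctrl, imaging
import cv2,numpy as np
s=ctrl.sense()
for k,v in s.items(): print(k,np.round(v,3).tolist())
for n in("scene","top"):
    im=imaging.capture(n); cv2.imwrite(f"pics/{n}0.png",im[:,:,::-1]); print(n,imaging.camera_model(n))
E
```

```text
pics
time 0.0
joint_pos [-1.264, 0.522, -0.036, 1.6, 0.021, 1.021, -0.113]
qvel [0.001, 0.0, -0.001, -0.001, 0.001, -0.001, 0.0]
effort [0.002, -92.708, 1.981, -36.993, 0.018, 0.008, 0.0]
eef_pos [0.23, 0.581, 0.231]
tool_rot [[0.93, -0.0, 0.368], [-0.368, -0.001, 0.93], [0.0, -1.0, -0.001]]
ft_force [0.092, -0.418, -0.16]
moment [0.02, 0.023, -0.023]
grip_width 0.998
scene {'fovy': 54.283986604622825, 'cx': 274.58912997682086, 'cy': 209.9115038682977, 'rvec': array([ 2.23018666,  1.19570599, -0.39759662]), 'tvec': array([-0.35417653, -0.25976657,  1.50082909])}
top {'fovy': 50.42141605811234, 'cx': 275.9614717601294, 'cy': 211.0553461543279, 'rvec': array([ 2.14755207, -2.15652234,  0.17941881]), 'tvec': array([0.07890288, 0.55454037, 1.08524758])}
```

View pics/scene0.png

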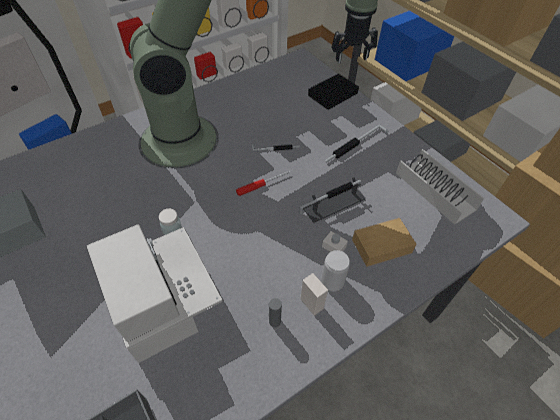

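View pics/top0.png

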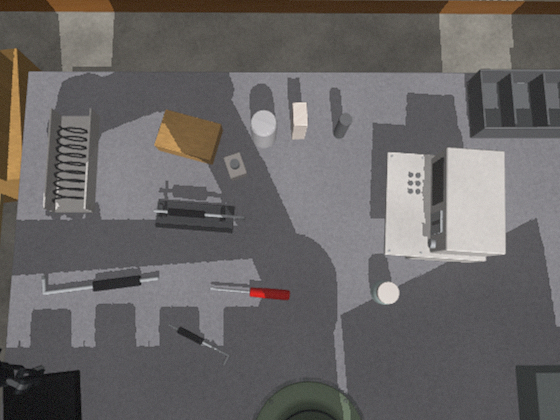

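```bash
cat > h.py <<'E'
import cv2,numpy as np
from bench import ctrl, imaging
def cam(n):
    m=imaging.camera_model(n); f=210/np.tan(np.radians(m['fovy']/2))
    K=np.array([[f,0,m['cx']],[0,f,m['cy']],[0,0,1]]); R=cv2.Rodrigues(m['rvec'])[0]; return K,R,m['tvec']
def ray(n,u,v):
    K,R,t=cam(n); d=R.T@np.linalg.inv(K)@np.array([u,v,1.]); return -R.T@t,d
def onz(n,u,v,z):
    o,d=ray(n,u,v); return o+d*(z-o[2])/d[2]
def tri(a,b):
    (o1,d1),(o2,d2)=ray("scene",*a),ray("top",*b)
    A=np.c_[d1,-d2]; s=np.linalg.lstsq(A,o2-o1,rcond=None)[0]; p,q=o1+s[0]*d1,o2+s[1]*d2
    return (p+q)/2,np.linalg.norm(p-q)
def proj(n,P):
    K,R,t=cam(n); q=K@(R@np.asarray(P,float)+t); return q[:2]/q[2]
def crop(name,im,x0,y0,w,h,s):
    cv2.imwrite(name,cv2.resize(im[y0:y0+h,x0:x0+w,::-1],None,fx=s,fy=s,interpolation=cv2.INTER_CUBIC))
E
python3 - <<'E'
from h import *
t=cv2.imread("pics/top0.png")[:,:,::-1]; s=cv2.imread("pics/scene0.png")[:,:,::-1]
crop("pics/c1.png",t,145,170,110,75,7)
crop("pics/c2.png",s,290,165,100,70,8)
crop("pics/c3.png",t,370,135,150,135,4)
crop("pics/c4.png",s,80,200,150,165,3)
print(cam("top")[0], -cam("top")[1].T@cam("top")[2])
E
```

```text
[[446.05631266   0.         275.96147176]
 [  0.         446.05631266 211.05534615]
 [  0.           0.           1.        ]] [0.38786168 0.09658483 1.1540094 ]
```

View pics/c1.png

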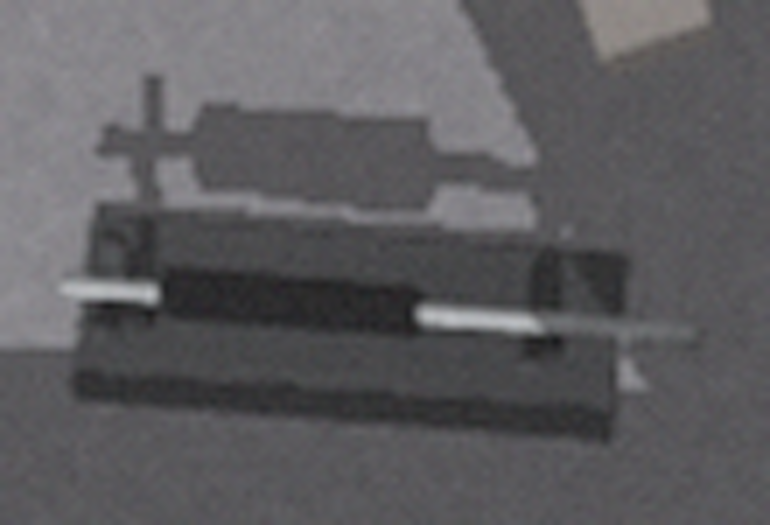

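View pics/c2.png

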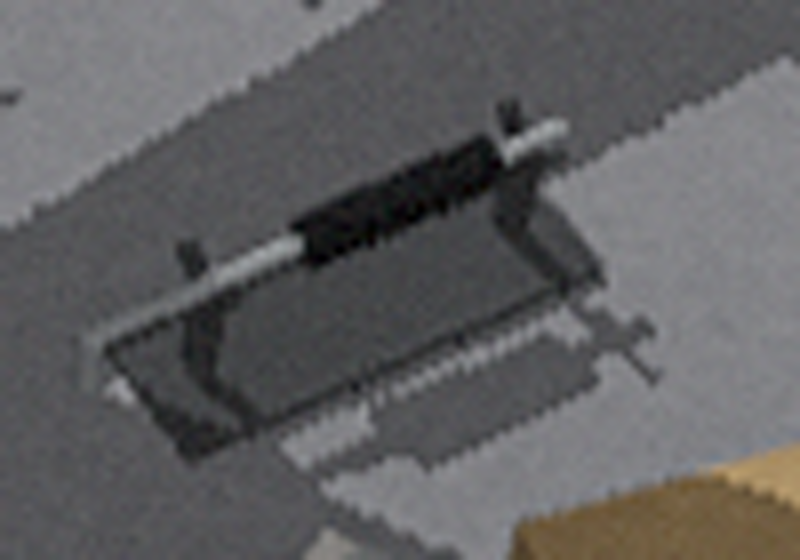

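View pics/c3.png

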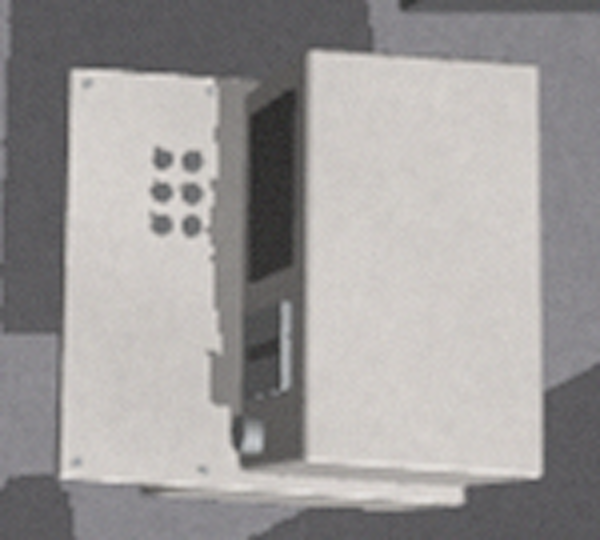

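View pics/c4.png

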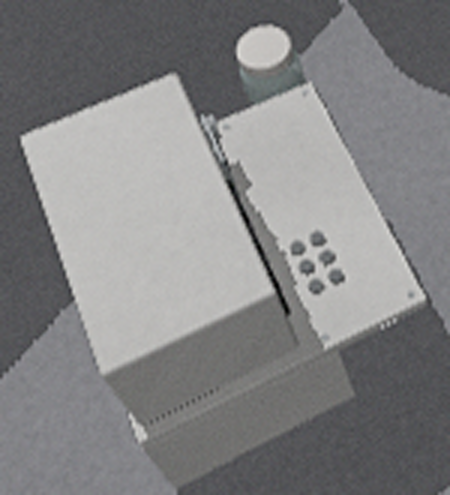

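```bash
python3 - <<'E'
from h import *
f=lambda x,y:(145+x/7-.43,170+y/7-.43)
g=lambda x,y:(370+x/4-.375,135+y/4-.375)
P=[onz("top",*f(*p),z) for p,z in [((62,288),.063),((160,294),.065),((415,315),.065),((695,334),.06)]]
for p in P: print(p.round(4))
d=P[3]-P[0]; print("len",np.linalg.norm(d[:2]),"grip",np.linalg.norm((P[2]-P[1])[:2])); print("ang",np.degrees(np.arctan2(d[1],d[0])))
# edge of the grip for centre
for pts in [((162,272),(162,318)),((416,290),(416,336))]:
    print([onz("top",*f(*p),.068)[:2].round(4) for p in pts])
D=[onz("top",*g(*p),.107) for p in [(70,69),(60,482),(545,478)]]
for p in D: print("deck",p.round(4))
e=D[1]-D[0]; print(np.linalg.norm(e[:2]), np.degrees(np.arctan2(e[1],e[0])))
H=[onz("top",*g(*p),.207) for p in [(309,50),(540,67),(303,462),(543,478)]]
for p in H: print("hous",p.round(4))
# stand base corners top z=.008
S=[onz("top",*f(*p),.008) for p in [(97,203),(628,250),(75,375),(612,410)]]
for p in S: print("stand",p.round(4))
# check scene
s=lambda x,y:(80+x/3-.33,200+y/3-.33)
for p in [(307,85),(425,298)]: print("deck sc",onz("scene",*s(*p),.107).round(4))
q=lambda x,y:(290+x/8-.44,165+y/8-.44)
for p in [(568,127),(500,155),(305,250),(95,338)]: print("rod sc",onz("scene",*q(*p),.062).round(4))
E
```

```text
[0.5532 0.3787 0.063 ]
[0.5507 0.3439 0.065 ]
[0.543  0.2544 0.065 ]
[0.5366 0.1564 0.06  ]
len 0.22295103291780663 grip 0.08978641573902192
ang -94.27340434577569
[array([0.5581, 0.3427]), array([0.5418, 0.3422])]
[array([0.5514, 0.2538]), array([0.5351, 0.2535])]
deck [ 0.6897 -0.1935  0.107 ]
deck [ 0.4395 -0.1769  0.107 ]
deck [ 0.4405 -0.4645  0.107 ]
0.25076728366952095 176.21349966588878
hous [ 0.6717 -0.2989  0.207 ]
hous [ 0.6619 -0.4268  0.207 ]
hous [ 0.4446 -0.2814  0.207 ]
hous [ 0.4355 -0.4098  0.207 ]
stand [0.5934 0.3812 0.008 ]
stand [0.5752 0.1843 0.008 ]
stand [0.5292 0.3871 0.008 ]
stand [0.5155 0.1896 0.008 ]
deck sc [ 0.4476 -0.1808  0.107 ]
deck sc [ 0.6925 -0.1941  0.107 ]
rod sc [0.5592 0.38   0.062 ]
rod sc [0.5557 0.3478 0.062 ]
rod sc [0.5516 0.2534 0.062 ]
rod sc [0.5419 0.1606 0.062 ]
```

carry_out([
  {"translation": [0,0,0],"turn": 7},
  {"translation": [0,0,0],"turn": 7},
  {"translation": [0,0,0],"turn": 7},
  {"translation": [0,0,0],"turn": 7},
  {"translation": [0,0,0],"turn": 7},
  {"translation": [0,0,0],"turn": 7},
  {"translation": [0,0,0],"turn": 7},
  {"translation": [0,0,0],"turn": 7},
], grip=1, force=60)

```text
time: 0.77
eef_pos: [0.2299, 0.581, 0.231]
tool_rot: [[0.209, -0.0, 0.978], [-0.978, -0.001, 0.209], [0.001, -1.0, -0.0]]
ft_force: [-0.9, 0.1, -0.5]
grip_width: 1.001
```

carry_out([
  {"translation": [0,0,0],"turn": 7},
  {"translation": [0,0,0],"turn": 7},
  {"translation": [0,0,0],"turn": 2.7},
  {"translation": [0,0,0],"turn": 0},
])

```text
time: 1.1
eef_pos: [0.2297, 0.5811, 0.2309]
tool_rot: [[-0.077, 0.0, 0.997], [-0.997, -0.001, -0.077], [0.001, -1.0, 0.0]]
ft_force: [0.3, 0.1, -0.1]
grip_width: 0.998
```

```bash
cat >> h.py <<'E'
def go(tgt):
    s=ctrl.sense(); R=np.array(s['tool_rot']); p=np.array(s['eef_pos'])
    print("pos",p.round(4),"jaw ang",np.degrees(np.arctan2(R[1,2],R[0,2])).round(2),"F",np.round(s['ft_force'],2),"grip",round(s['grip_width'],3),"t",round(s['time'],2))
    if tgt is not None: print("need tool mm",(R.T@(np.array(tgt)-p)*1000).round(1))
E
python3 -c "
from h import *
go([.548,.313,.16])"
```

```text
pos [0.2297 0.5811 0.2309] jaw ang -4.42 F [ 0.35  0.07 -0.14] grip 0.998 t 1.1
need tool mm [242.7  71.1 338. ]
```

carry_out([
  {"translation": [20,3,28]},
  {"translation": [20,3,28]},
  {"translation": [20,3,28]},
  {"translation": [20,3,28]},
  {"translation": [20,3,28]},
  {"translation": [20,3,28]},
  {"translation": [20,3,28]},
  {"translation": [20,3,28]},
])

```text
$.deltas[0]: bad value
```

carry_out([
  {"translation": [20,6,28]},
  {"translation": [20,6,28]},
  {"translation": [20,6,28]},
  {"translation": [22,6,28]},
  {"translation": [0,6,0]},
  {"translation": [0,6,0]},
  {"translation": [0,0,0]},
])

```text
$.deltas[0]: bad value
```

```bash
python3 -c "
from h import *
go([.548,.313,.041])
for n in ('scene','top'):
  im=imaging.capture(n); crop(f'pics/{n}1.png',im,*( (120,150,180,110,4) if n=='top' else (270,100,150,140,4)))
"
```

```text
pos [0.2297 0.5811 0.2309] jaw ang -4.42 F [ 0.35  0.07 -0.14] grip 0.998 t 1.1
need tool mm [242.6 190.1 338. ]
```

View pics/top1.png

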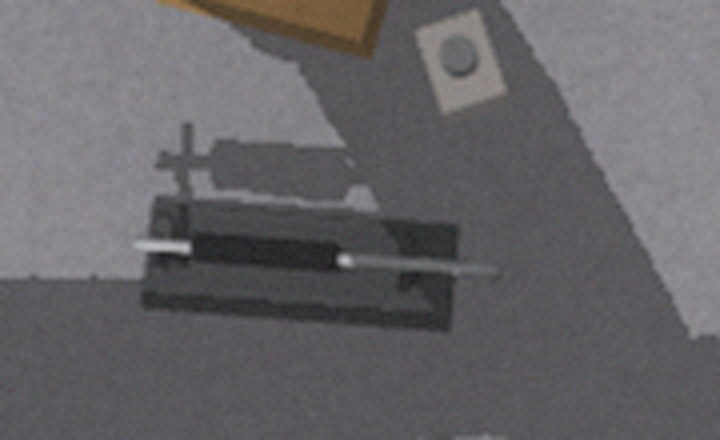

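View pics/scene1.png

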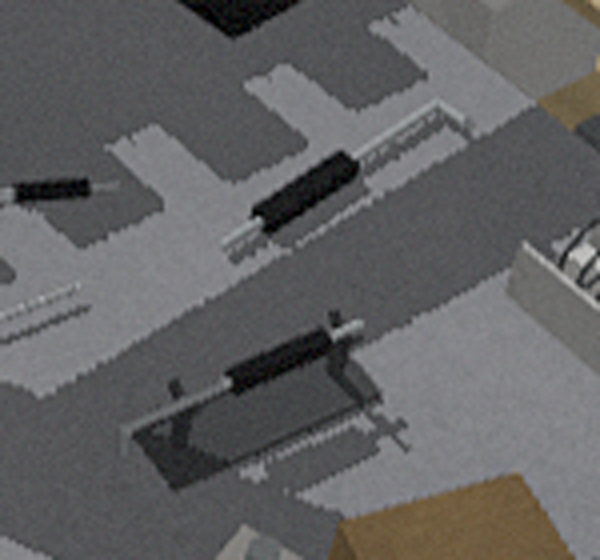

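The rows need an explicit turn, so the arm has not moved. Both crops show the rod lying undisturbed in the stand, with its hook pointing to image right in the top view. I'll repeat the move.

carry_out([
  {"translation": [20,3,28],"turn": 0},
  {"translation": [20,3,28],"turn": 0},
  {"translation": [20,3,28],"turn": 0},
  {"translation": [20,3,28],"turn": 0},
  {"translation": [20,3,28],"turn": 0},
  {"translation": [20,3,28],"turn": 0},
  {"translation": [20,3,28],"turn": 0},
  {"translation": [20,3,28],"turn": 0},
])

```text
time: 1.87
eef_pos: [0.4425, 0.4035, 0.2072]
tool_rot: [[-0.072, -0.0, 0.997], [-0.997, 0.0, -0.072], [-0.0, -1.0, -0.0]]
ft_force: [0.9, 0.0, -0.0]
grip_width: 1.004
```

carry_out([
  {"translation": [20,6,28],"turn": 0},
  {"translation": [20,6,28],"turn": 0},
  {"translation": [20,6,28],"turn": 0},
  {"translation": [22,6,28],"turn": 0},
  {"translation": [0,6,0],"turn": 0},
  {"translation": [0,6,0],"turn": 0},
  {"translation": [0,0,0],"turn": 0},
])

```text
time: 2.45
eef_pos: [0.5463, 0.3145, 0.17]
tool_rot: [[-0.074, -0.002, 0.997], [-0.997, -0.001, -0.074], [0.001, -1.0, -0.002]]
ft_force: [-0.4, 0.8, -1.2]
grip_width: 0.999
```

```bash
python3 -c "
from h import *
go([.548,.313,.041])
for n in ('scene','top'):
  im=imaging.capture(n); crop(f'pics/{n}2.png',im,*( (120,150,180,110,4) if n=='top' else (270,100,150,140,4)))
"
```

```text
pos [0.5463 0.3145 0.17  ] jaw ang -4.22 F [-0.43  0.76 -1.16] grip 0.999 t 2.45
need tool mm [  1.3 129.    2.1]
```

View pics/top2.png

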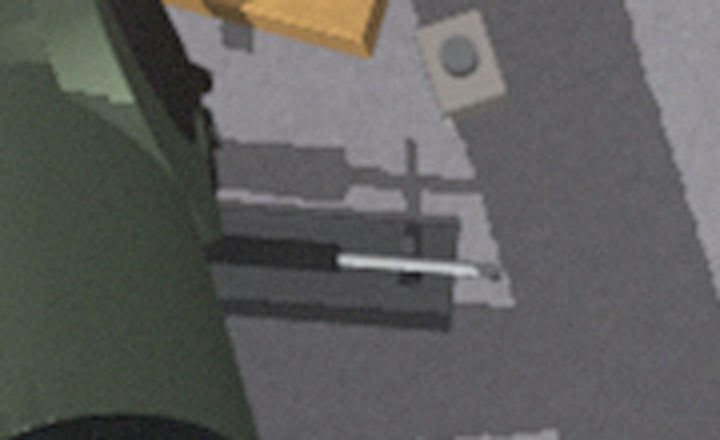

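View pics/scene2.png

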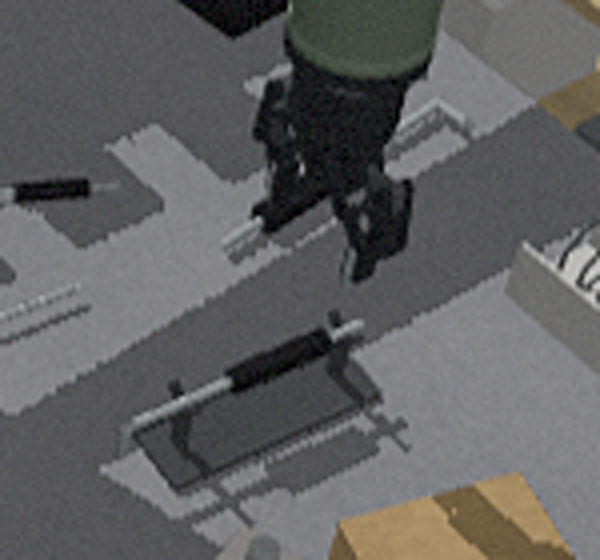

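The hand hangs open above the grip, jaws either side of it. I'm going down.

carry_out([
  {"translation": [1,17,1],"turn": 0},
  {"translation": [0,17,1],"turn": 0},
  {"translation": [0,17,0],"turn": 0},
  {"translation": [0,17,0],"turn": 0},
  {"translation": [0,17,0],"turn": 0},
  {"translation": [0,17,0],"turn": 0},
  {"translation": [0,17,0],"turn": 0},
  {"translation": [0,9,0],"turn": 0},
])

```text
time: 3.22
eef_pos: [0.5477, 0.3144, 0.042]
tool_rot: [[-0.073, -0.001, 0.997], [-0.997, -0.0, -0.073], [0.0, -1.0, -0.001]]
ft_force: [-0.2, -0.6, -0.5]
grip_width: 1.001
```

carry_out([
  {"translation": [0,0,0],"turn": 0},
  {"translation": [0,0,0],"turn": 0},
  {"translation": [0,0,0],"turn": 0},
  {"translation": [0,0,0],"turn": 0},
], grip=0.4, force=20)

```text
time: 3.55
eef_pos: [0.5493, 0.314, 0.0445]
tool_rot: [[-0.075, 0.001, 0.997], [-0.997, 0.001, -0.075], [-0.001, -1.0, 0.001]]
ft_force: [0.3, 1.2, -0.0]
grip_width: 0.449
```

```bash
python3 -c "
from h import *
go([.548,.313,.041])
for n in ('scene','top'):
  im=imaging.capture(n); crop(f'pics/{n}3.png',im,*( (120,150,180,110,4) if n=='top' else (270,100,150,140,4)))
"
```

```text
pos [0.5493 0.314  0.0445] jaw ang -4.28 F [ 0.25  1.16 -0.01] grip 0.449 t 3.55
need tool mm [ 1.1  3.5 -1.2]
```

View pics/scene3.png

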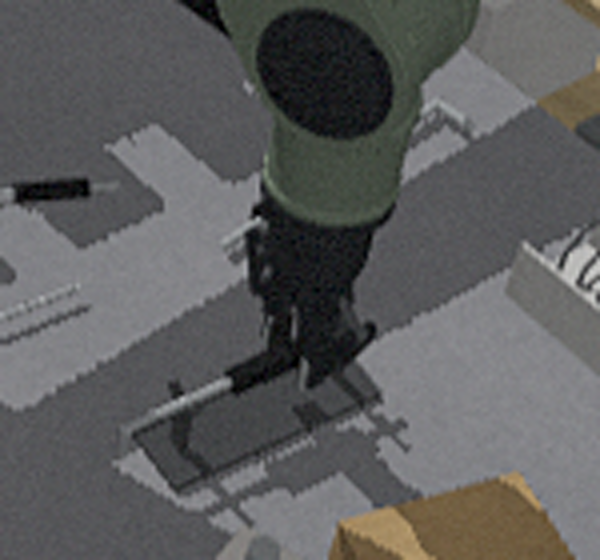

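The fingers straddle the grip as intended, so I'm closing.

carry_out([
  {"translation": [0,1,0],"turn": 0},
  {"translation": [0,0,0],"turn": 0},
  {"translation": [0,0,0],"turn": 0},
  {"translation": [0,0,0],"turn": 0},
  {"translation": [0,0,0],"turn": 0},
], grip=0, force=20)

```text
time: 4.07
eef_pos: [0.5498, 0.3136, 0.0428]
tool_rot: [[-0.075, 0.002, 0.997], [-0.997, 0.001, -0.075], [-0.001, -1.0, 0.002]]
ft_force: [5.5, -0.4, 3.4]
grip_width: 0.183
```

carry_out([
  {"translation": [0,0,0],"turn": 0},
  {"translation": [0,0,0],"turn": 0},
  {"translation": [0,0,0],"turn": 0},
], grip=0, force=80)

```text
time: 4.32
eef_pos: [0.5499, 0.3136, 0.0428]
tool_rot: [[-0.075, 0.002, 0.997], [-0.997, 0.001, -0.075], [-0.001, -1.0, 0.002]]
ft_force: [5.9, -0.5, 3.9]
grip_width: 0.169
```

```bash
python3 -c "
from h import *
go([.548,.313,.041])
for n in ('scene','top'):
  im=imaging.capture(n); crop(f'pics/{n}4.png',im,*( (120,150,180,110,4) if n=='top' else (270,100,150,140,4)))
"
```

```text
pos [0.5499 0.3136 0.0428] jaw ang -4.32 F [ 5.87 -0.55  3.92] grip 0.169 t 4.32
need tool mm [ 0.8  1.8 -1.8]
```

View pics/top4.png

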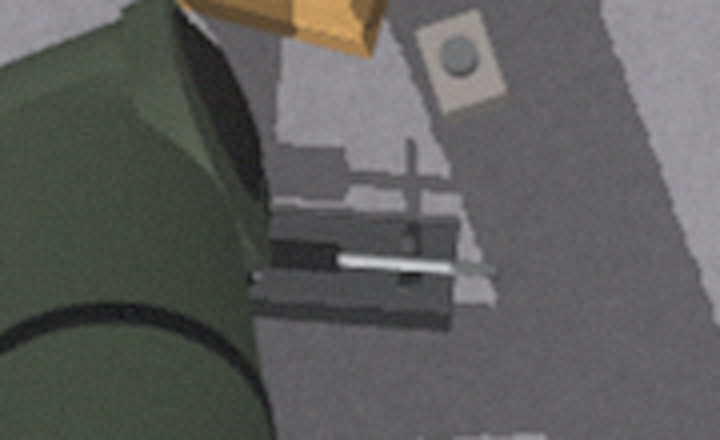

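View pics/scene4.png

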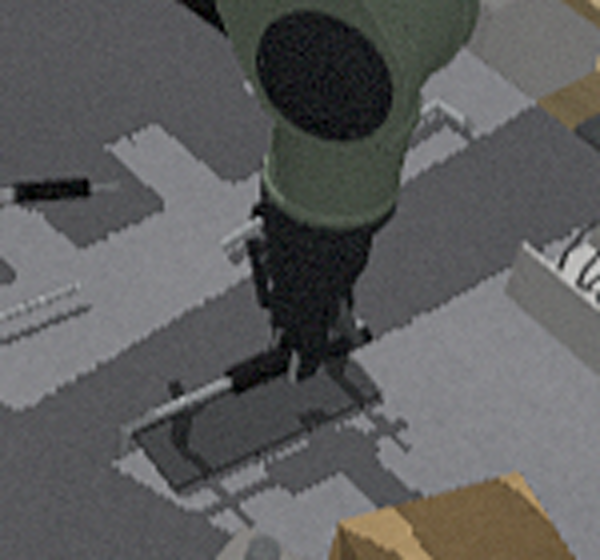

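Gripped at 0.169 opening, about 14 mm against the 16 mm grip. Lifting slowly.

carry_out([
  {"translation": [0,-4,0],"turn": 0},
  {"translation": [0,-8,0],"turn": 0},
  {"translation": [0,-12,0],"turn": 0},
  {"translation": [0,-12,0],"turn": 0},
  {"translation": [0,-12,0],"turn": 0},
  {"translation": [0,-12,0],"turn": 0},
  {"translation": [0,0,0],"turn": 0},
])

```text
time: 5.0
eef_pos: [0.55, 0.3142, 0.1054]
tool_rot: [[-0.075, 0.003, 0.997], [-0.997, 0.002, -0.075], [-0.002, -1.0, 0.003]]
ft_force: [-0.1, 1.0, -1.0]
grip_width: 0.17
```

```bash
python3 -c "
from h import *
go(None)
for n in ('scene','top'):
  im=imaging.capture(n); crop(f'pics/{n}5.png',im,*( (120,150,180,110,4) if n=='top' else (270,100,150,140,4)))
"
```

```text
pos [0.55   0.3142 0.1054] jaw ang -4.3 F [-0.06  1.02 -0.99] grip 0.17 t 5.0
```

View pics/top5.png

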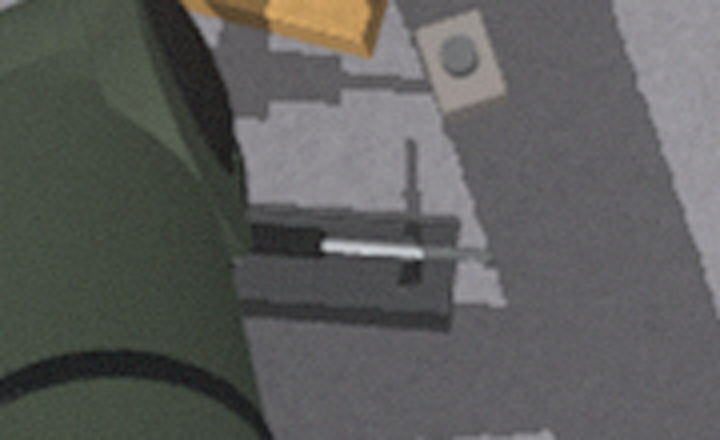

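View pics/scene5.png

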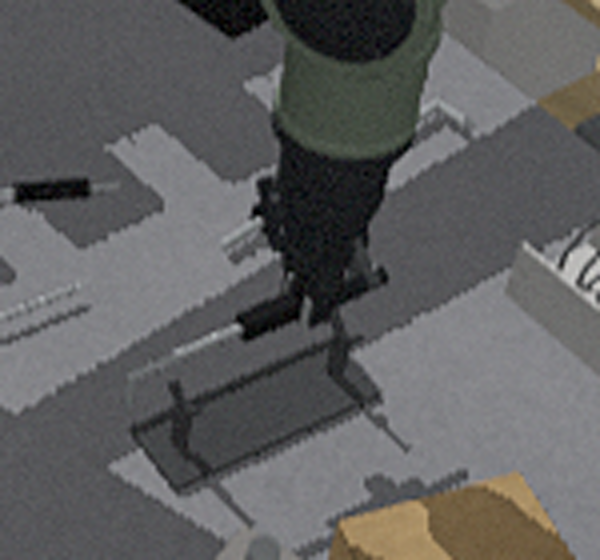

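```bash
python3 -c "
from h import *
print(onz('top',242.1,214.6,.1226), tri((302.6,194.6),(242.1,214.6)))
print(onz('top',120+324/4-.4,150+243/4-.4,.128))
print(proj('top',[.538,.158,.1226]),proj('scene',[.538,.158,.1226]))
"
```

```text
[0.53444479 0.15710645 0.1226    ] (array([0.53730423, 0.16028573, 0.11460018]), np.float64(0.006372169265410775))
[0.54392611 0.25301654 0.128     ]
[241.72552996 213.09287414] [301.17819241 193.43201351]
```

```bash
python3 -c "
from h import *
for n,u,v,z in [('tube top',345,119,.11),('tube base',339,136,0),('box top',300,107,.11),('box base',299,137,0),('can',263,122,.115),('jar',388,293,.07),('motor',235,165,.035)]: print(n,onz('top',u,v,z).round(3))
a=np.radians(-94); x=np.array([np.cos(a),np.sin(a)]); y=np.array([-x[1],x[0]]); m=np.array([.567,-.186])
for ux,uy in [(-110,-78),(-110,0),(-110,78),(-20,0)]: print(ux,uy,'hook',m+x*(ux+85)/1e3+y*uy/1e3,'tcp',m+x*(ux+85-157)/1e3+y*uy/1e3)
"
```

```text
tube top [ 0.772 -0.093  0.11 ]
tube base [ 0.765 -0.095  0.   ]
box top [0.803 0.017 0.11 ]
box base [0.762 0.013 0.   ]
can [0.762 0.108 0.115]
jar [ 0.351 -0.191  0.07 ]
motor [0.676 0.181 0.035]
-110 -78 hook [ 0.49093392 -0.15561989] tcp [0.50188568 0.00099766]
-110 0 hook [ 0.56874391 -0.1610609 ] tcp [ 0.57969568 -0.00444334]
-110 78 hook [ 0.64655391 -0.1665019 ] tcp [ 0.65750567 -0.00988435]
-20 0 hook [ 0.56246583 -0.25084166] tcp [ 0.5734176  -0.09422411]
```

carry_out([
  {"translation": [20,0,-2],"turn": 0},
  {"translation": [35,0,-3],"turn": 0},
  {"translation": [35,0,-3],"turn": 0},
  {"translation": [35,0,-3],"turn": 0},
  {"translation": [35,0,-3],"turn": 0},
  {"translation": [35,0,-3],"turn": 0},
  {"translation": [35,0,-3],"turn": 0},
  {"translation": [35,0,-2],"turn": 0},
])

```text
time: 5.77
eef_pos: [0.506, 0.0494, 0.1018]
tool_rot: [[-0.074, -0.001, 0.997], [-0.997, -0.0, -0.074], [0.0, -1.0, -0.001]]
ft_force: [2.4, -0.5, -1.8]
grip_width: 0.171
```

carry_out([
  {"translation": [25,0,-2],"turn": 0},
  {"translation": [15,8,0],"turn": 0},
  {"translation": [8,16,0],"turn": 0},
  {"translation": [0,16,0],"turn": 0},
  {"translation": [0,12,0],"turn": 0},
  {"translation": [0,4,0],"turn": 0},
  {"translation": [0,0,0],"turn": 0},
])

```text
time: 6.35
eef_pos: [0.5007, 0.0031, 0.0452]
tool_rot: [[-0.075, -0.002, 0.997], [-0.997, -0.0, -0.075], [0.0, -1.0, -0.002]]
ft_force: [-0.1, 0.1, -1.3]
grip_width: 0.172
```

```bash
python3 -c "
from h import *
go([.502,.001,.049])
for n in ('scene','top'):
  im=imaging.capture(n); crop(f'pics/{n}6.png',im,*( (280,140,200,150,4) if n=='top' else (120,150,200,150,4)))
"
```

```text
pos [0.5007 0.0031 0.0452] jaw ang -4.29 F [-0.08  0.05 -1.29] grip 0.172 t 6.35
need tool mm [ 2.  -3.8  1.5]
```

View pics/top6.png

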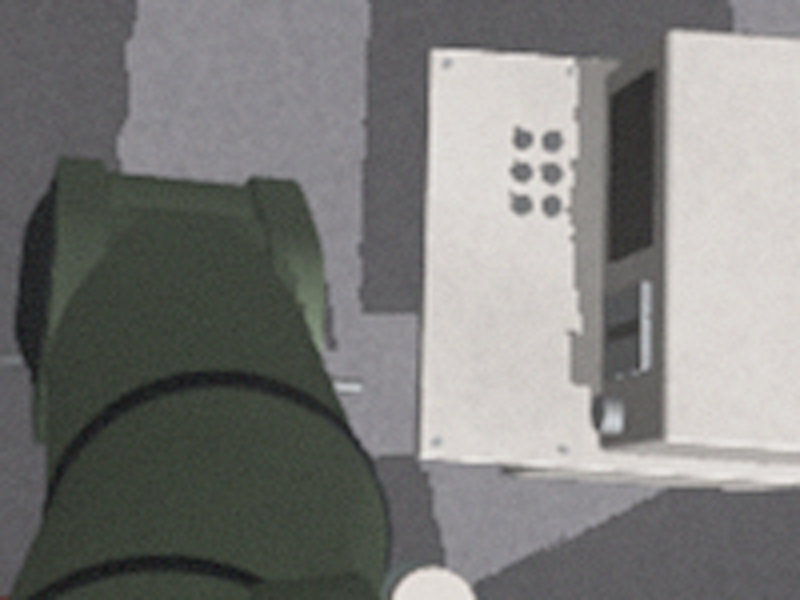

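View pics/scene6.png

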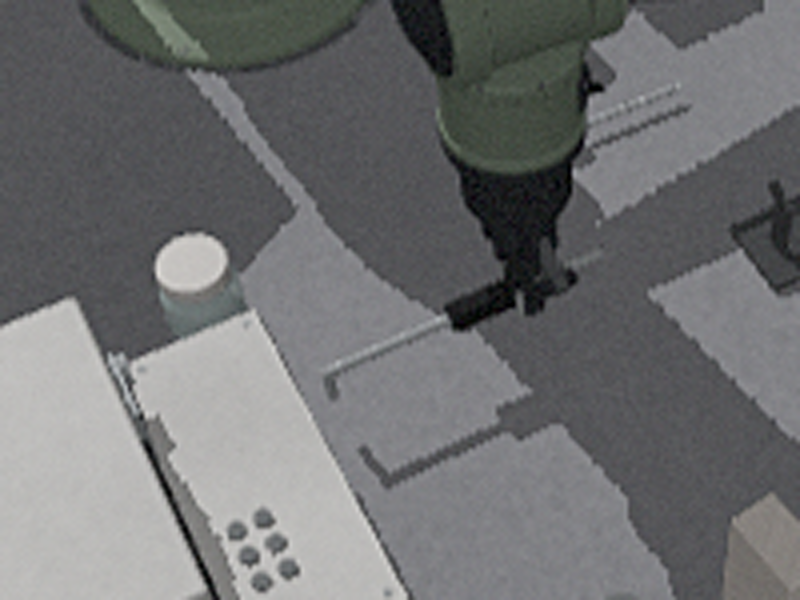

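carry_out([
  {"translation": [8,0,0],"turn": 0},
  {"translation": [15,0,0],"turn": 0},
  {"translation": [15,0,0],"turn": 0},
  {"translation": [15,0,0],"turn": 0},
  {"translation": [15,0,0],"turn": 0},
  {"translation": [8,0,0],"turn": 0},
  {"translation": [4,0,0],"turn": 0},
  {"translation": [0,0,0],"turn": 0},
])

```text
time: 7.12
eef_pos: [0.4956, -0.0773, 0.0466]
tool_rot: [[-0.076, 0.001, 0.997], [-0.997, -0.0, -0.076], [0.0, -1.0, 0.001]]
ft_force: [-0.0, 0.3, -1.0]
grip_width: 0.168
```

carry_out([
  {"translation": [1,0,0],"turn": 0},
  {"translation": [1,0,0],"turn": 0},
  {"translation": [1,0,0],"turn": 0},
  {"translation": [1,0,0],"turn": 0},
  {"translation": [0,0,0],"turn": 0},
])

```text
time: 7.53
eef_pos: [0.4952, -0.0805, 0.0463]
tool_rot: [[-0.074, -0.0, 0.997], [-0.997, -0.0, -0.074], [0.0, -1.0, -0.0]]
ft_force: [0.1, -0.8, -1.5]
grip_width: 0.174
```

carry_out([
  {"translation": [1,0,0],"turn": 0},
  {"translation": [1,0,0],"turn": 0},
  {"translation": [1,0,0],"turn": 0},
  {"translation": [1,0,0],"turn": 0},
  {"translation": [0,0,0],"turn": 0},
])

```text
time: 7.95
eef_pos: [0.4949, -0.0848, 0.0463]
tool_rot: [[-0.075, -0.0, 0.997], [-0.997, -0.0, -0.075], [0.0, -1.0, -0.0]]
ft_force: [1.0, -0.9, -1.4]
grip_width: 0.169
```

carry_out([
  {"translation": [1,0,0],"turn": 0},
  {"translation": [1,0,0],"turn": 0},
  {"translation": [1,0,0],"turn": 0},
  {"translation": [1,0,0],"turn": 0},
  {"translation": [0,0,0],"turn": 0},
])

```text
time: 8.37
eef_pos: [0.4946, -0.0888, 0.0463]
tool_rot: [[-0.075, -0.0, 0.997], [-0.997, -0.0, -0.075], [0.0, -1.0, -0.0]]
ft_force: [0.3, -0.2, -1.7]
grip_width: 0.172
```

carry_out([
  {"translation": [1,0,0],"turn": 0},
  {"translation": [1,0,0],"turn": 0},
  {"translation": [1,0,0],"turn": 0},
  {"translation": [1,0,0],"turn": 0},
  {"translation": [0,0,0],"turn": 0},
])

```text
time: 8.78
eef_pos: [0.4943, -0.0928, 0.0463]
tool_rot: [[-0.075, -0.0, 0.997], [-0.997, -0.0, -0.075], [0.0, -1.0, -0.0]]
ft_force: [0.1, -1.0, -1.3]
grip_width: 0.171
```

carry_out([
  {"translation": [1,0,0],"turn": 0},
  {"translation": [1,0,0],"turn": 0},
  {"translation": [1,0,0],"turn": 0},
  {"translation": [0,0,0],"turn": 0},
])

```text
time: 9.12
eef_pos: [0.4941, -0.0958, 0.0463]
tool_rot: [[-0.075, -0.0, 0.997], [-0.997, -0.0, -0.075], [0.0, -1.0, -0.0]]
ft_force: [0.3, 0.1, -1.1]
grip_width: 0.171
```

carry_out([
  {"translation": [1,0,0],"turn": 0},
  {"translation": [1,0,0],"turn": 0},
  {"translation": [1,0,0],"turn": 0},
  {"translation": [0,0,0],"turn": 0},
])

```text
time: 9.45
eef_pos: [0.4939, -0.0988, 0.0463]
tool_rot: [[-0.075, 0.0, 0.997], [-0.997, -0.0, -0.075], [0.0, -1.0, 0.0]]
ft_force: [0.9, -0.3, -0.7]
grip_width: 0.17
```

carry_out([
  {"translation": [1,0,0],"turn": 0},
  {"translation": [1,0,0],"turn": 0},
  {"translation": [0,0,0],"turn": 0},
])

```text
time: 9.7
eef_pos: [0.4937, -0.1004, 0.0463]
tool_rot: [[-0.075, 0.0, 0.997], [-0.997, 0.0, -0.075], [-0.0, -1.0, -0.0]]
ft_force: [0.8, 1.6, -1.6]
grip_width: 0.172
```

carry_out([
  {"translation": [1,0,0],"turn": 0},
  {"translation": [1,0,0],"turn": 0},
  {"translation": [0,0,0],"turn": 0},
])

```text
time: 9.95
eef_pos: [0.4936, -0.1024, 0.0463]
tool_rot: [[-0.075, 0.0, 0.997], [-0.997, 0.0, -0.075], [-0.0, -1.0, 0.0]]
ft_force: [0.6, 4.5, -0.6]
grip_width: 0.174
```

carry_out([
  {"translation": [1,0,0],"turn": 0},
  {"translation": [1,0,0],"turn": 0},
  {"translation": [0,0,0],"turn": 0},
])

```text
time: 10.2
eef_pos: [0.4934, -0.1047, 0.0463]
tool_rot: [[-0.075, 0.0, 0.997], [-0.997, -0.0, -0.075], [0.0, -1.0, 0.0]]
ft_force: [1.7, 3.3, -1.0]
grip_width: 0.171
```

carry_out([
  {"translation": [-4,0,0],"turn": 0},
  {"translation": [-8,0,0],"turn": 0},
  {"translation": [-10,0,0],"turn": 0},
  {"translation": [-8,0,0],"turn": 0},
  {"translation": [-2,0,1],"turn": 0},
  {"translation": [0,0,2],"turn": 0},
  {"translation": [0,0,1],"turn": 0},
  {"translation": [0,0,0],"turn": 0},
])

```text
time: 10.87
eef_pos: [0.5001, -0.0732, 0.0463]
tool_rot: [[-0.075, 0.0, 0.997], [-0.997, -0.0, -0.075], [0.0, -1.0, 0.0]]
ft_force: [-0.4, 0.5, -1.2]
grip_width: 0.171
```

carry_out([
  {"translation": [0,0,1],"turn": 0},
  {"translation": [0,0,1.5],"turn": 0},
  {"translation": [0,0,1.5],"turn": 0},
  {"translation": [0,0,1.5],"turn": 0},
  {"translation": [0,0,1.5],"turn": 0},
  {"translation": [0,0,1],"turn": 0},
  {"translation": [0,0,0],"turn": 0},
])

```text
time: 11.45
eef_pos: [0.508, -0.0735, 0.0463]
tool_rot: [[-0.075, 0.0, 0.997], [-0.997, -0.0, -0.075], [0.0, -1.0, 0.0]]
ft_force: [-0.3, -0.4, -1.1]
grip_width: 0.17
```

```bash
python3 -c "
from h import *
go(None); print(np.round(ctrl.sense()['moment'],2))"
```

```text
pos [ 0.508  -0.0735  0.0463] jaw ang -4.29 F [-0.32 -0.36 -1.05] grip 0.17 t 11.45
[ 0.1  -0.02 -0.01]
```

carry_out([
  {"translation": [0,0,1.5],"turn": 0},
  {"translation": [0,0,1.5],"turn": 0},
  {"translation": [0,0,1.5],"turn": 0},
  {"translation": [0,0,1.5],"turn": 0},
  {"translation": [0,0,0],"turn": 0},
])

```text
time: 11.87
eef_pos: [0.5141, -0.0739, 0.0463]
tool_rot: [[-0.075, 0.0, 0.997], [-0.997, -0.0, -0.075], [0.0, -1.0, 0.0]]
ft_force: [0.0, -0.2, -0.4]
grip_width: 0.173
```

carry_out([
  {"translation": [0,0,1.5],"turn": 0},
  {"translation": [0,0,1.5],"turn": 0},
  {"translation": [0,0,1.5],"turn": 0},
  {"translation": [0,0,1.5],"turn": 0},
  {"translation": [0,0,0],"turn": 0},
])

```text
time: 12.28
eef_pos: [0.5201, -0.0744, 0.0463]
tool_rot: [[-0.075, 0.0, 0.997], [-0.997, -0.0, -0.075], [0.0, -1.0, 0.0]]
ft_force: [-1.2, 0.2, -0.9]
grip_width: 0.17
```

carry_out([
  {"translation": [0,0,1.5],"turn": 0},
  {"translation": [0,0,1.5],"turn": 0},
  {"translation": [0,0,0],"turn": 0},
])

```text
time: 12.53
eef_pos: [0.5231, -0.0746, 0.0463]
tool_rot: [[-0.075, 0.0, 0.997], [-0.997, -0.0, -0.075], [0.0, -1.0, 0.0]]
ft_force: [-0.0, 0.1, -2.8]
grip_width: 0.168
```

carry_out([
  {"translation": [0,0,1.5],"turn": 0},
  {"translation": [0,0,1.5],"turn": 0},
  {"translation": [0,0,1.5],"turn": 0},
  {"translation": [0,0,0],"turn": 0},
])

```text
time: 12.87
eef_pos: [0.5276, -0.0749, 0.0463]
tool_rot: [[-0.075, 0.0, 0.997], [-0.997, -0.0, -0.075], [-0.0, -1.0, 0.0]]
ft_force: [0.5, 0.6, -1.7]
grip_width: 0.172
```

carry_out([
  {"translation": [0,0,1.5],"turn": 0},
  {"translation": [0,0,1.5],"turn": 0},
  {"translation": [0,0,1.5],"turn": 0},
  {"translation": [0,0,0],"turn": 0},
])

```text
time: 13.2
eef_pos: [0.5321, -0.0753, 0.0463]
tool_rot: [[-0.075, 0.0, 0.997], [-0.997, -0.0, -0.075], [0.0, -1.0, 0.0]]
ft_force: [0.7, 0.9, -0.5]
grip_width: 0.169
```

carry_out([
  {"translation": [0,0,1.5],"turn": 0},
  {"translation": [0,0,1.5],"turn": 0},
  {"translation": [0,0,1.5],"turn": 0},
  {"translation": [0,0,1.5],"turn": 0},
  {"translation": [0,0,0],"turn": 0},
])

```text
time: 13.62
eef_pos: [0.538, -0.0758, 0.0463]
tool_rot: [[-0.075, 0.0, 0.997], [-0.997, -0.0, -0.075], [0.0, -1.0, 0.0]]
ft_force: [-0.3, -0.3, -1.6]
grip_width: 0.174
```

carry_out([
  {"translation": [0,0,1.5],"turn": 0},
  {"translation": [0,0,1.5],"turn": 0},
  {"translation": [0,0,1.5],"turn": 0},
  {"translation": [0,0,0],"turn": 0},
])

```text
time: 13.95
eef_pos: [0.5425, -0.0761, 0.0463]
tool_rot: [[-0.075, 0.0, 0.997], [-0.997, -0.0, -0.075], [0.0, -1.0, 0.0]]
ft_force: [-1.1, 0.1, -0.6]
grip_width: 0.171
```

```bash
python3 -c "
from h import *
go(None); print(np.round(ctrl.sense()['moment'],2))"
```

```text
pos [ 0.5425 -0.0761  0.0463] jaw ang -4.29 F [-1.13  0.11 -0.63] grip 0.171 t 13.95
[ 0.05  0.05 -0.02]
```

carry_out([
  {"translation": [0,0,1.5],"turn": 0},
  {"translation": [0,0,1.5],"turn": 0},
  {"translation": [0,0,1.5],"turn": 0},
  {"translation": [0,0,0],"turn": 0},
])

```text
time: 14.28
eef_pos: [0.547, -0.0764, 0.0463]
tool_rot: [[-0.075, 0.0, 0.997], [-0.997, -0.0, -0.075], [-0.0, -1.0, 0.0]]
ft_force: [0.4, -1.0, -0.8]
grip_width: 0.171
```

carry_out([
  {"translation": [0,0,1.5],"turn": 0},
  {"translation": [0,0,1.5],"turn": 0},
  {"translation": [0,0,1.5],"turn": 0},
  {"translation": [0,0,0],"turn": 0},
])

```text
time: 14.62
eef_pos: [0.5515, -0.0767, 0.0463]
tool_rot: [[-0.075, 0.0, 0.997], [-0.997, -0.0, -0.075], [0.0, -1.0, 0.0]]
ft_force: [0.6, -0.3, -0.8]
grip_width: 0.168
```

```bash
python3 -c "
from h import *
go(None); print(np.round(ctrl.sense()['moment'],2))"
```

```text
pos [ 0.5515 -0.0767  0.0463] jaw ang -4.29 F [ 0.6  -0.28 -0.76] grip 0.168 t 14.62
[0.05 0.01 0.01]
```

carry_out([
  {"translation": [0,0,1.5],"turn": 0},
  {"translation": [0,0,1.5],"turn": 0},
  {"translation": [0,0,1.5],"turn": 0},
  {"translation": [0,0,0],"turn": 0},
])

```text
time: 14.95
eef_pos: [0.556, -0.0771, 0.0463]
tool_rot: [[-0.075, 0.0, 0.997], [-0.997, -0.0, -0.075], [0.0, -1.0, 0.0]]
ft_force: [0.7, -0.0, -1.6]
grip_width: 0.173
```

carry_out([
  {"translation": [0,0,1.5],"turn": 0},
  {"translation": [0,0,1.5],"turn": 0},
  {"translation": [0,0,1.5],"turn": 0},
  {"translation": [0,0,0],"turn": 0},
])

```text
time: 15.28
eef_pos: [0.5605, -0.0774, 0.0463]
tool_rot: [[-0.075, 0.0, 0.997], [-0.997, -0.0, -0.075], [0.0, -1.0, 0.0]]
ft_force: [0.7, 0.7, -0.6]
grip_width: 0.169
```

```bash
python3 -c "
from h import *
go(None); print(np.round(ctrl.sense()['moment'],2))"
```

```text
pos [ 0.5605 -0.0774  0.0463] jaw ang -4.29 F [ 0.72  0.67 -0.6 ] grip 0.169 t 15.28
[0.07 0.01 0.03]
```

carry_out([
  {"translation": [0,0,1.5],"turn": 0},
  {"translation": [0,0,1.5],"turn": 0},
  {"translation": [0,0,1.5],"turn": 0},
  {"translation": [0,0,0],"turn": 0},
])

```text
time: 15.62
eef_pos: [0.5649, -0.0778, 0.0463]
tool_rot: [[-0.075, 0.0, 0.997], [-0.997, -0.0, -0.075], [0.0, -1.0, 0.0]]
ft_force: [0.9, -0.7, -1.4]
grip_width: 0.172
```

carry_out([
  {"translation": [0,0,1.5],"turn": 0},
  {"translation": [0,0,1.5],"turn": 0},
  {"translation": [0,0,1.5],"turn": 0},
  {"translation": [0,0,0],"turn": 0},
])

```text
time: 15.95
eef_pos: [0.5694, -0.0781, 0.0463]
tool_rot: [[-0.075, 0.0, 0.997], [-0.997, -0.0, -0.075], [0.0, -1.0, 0.0]]
ft_force: [-0.5, -0.8, -1.8]
grip_width: 0.166
```

```bash
python3 -c "
from h import *
go(None); print(np.round(ctrl.sense()['moment'],2))"
```

```text
pos [ 0.5694 -0.0781  0.0463] jaw ang -4.28 F [-0.49 -0.79 -1.81] grip 0.166 t 15.95
[ 0.09 -0.01 -0.  ]
```

carry_out([
  {"translation": [0,0,1.5],"turn": 0},
  {"translation": [0,0,1.5],"turn": 0},
  {"translation": [0,0,1.5],"turn": 0},
  {"translation": [0,0,0],"turn": 0},
])

```text
time: 16.28
eef_pos: [0.5739, -0.0784, 0.0463]
tool_rot: [[-0.075, 0.0, 0.997], [-0.997, -0.0, -0.075], [0.0, -1.0, 0.0]]
ft_force: [-0.3, -0.1, -1.0]
grip_width: 0.174
```

carry_out([
  {"translation": [0,0,1.5],"turn": 0},
  {"translation": [0,0,1.5],"turn": 0},
  {"translation": [0,0,1.5],"turn": 0},
  {"translation": [0,0,0],"turn": 0},
])

```text
time: 16.62
eef_pos: [0.5784, -0.0788, 0.0463]
tool_rot: [[-0.075, 0.0, 0.997], [-0.997, -0.0, -0.075], [0.0, -1.0, 0.0]]
ft_force: [-0.9, -0.4, -0.8]
grip_width: 0.172
```

```bash
python3 -c "
from h import *
go(None); print(np.round(ctrl.sense()['moment'],2))"
```

```text
pos [ 0.5784 -0.0788  0.0463] jaw ang -4.29 F [-0.88 -0.37 -0.76] grip 0.172 t 16.62
[0.04 0.02 0.01]
```

carry_out([
  {"translation": [0,0,1.5],"turn": 0},
  {"translation": [0,0,1.5],"turn": 0},
  {"translation": [0,0,1.5],"turn": 0},
  {"translation": [0,0,0],"turn": 0},
])

```text
time: 16.95
eef_pos: [0.5829, -0.079, 0.0463]
tool_rot: [[-0.075, 0.0, 0.997], [-0.997, 0.0, -0.075], [-0.0, -1.0, 0.0]]
ft_force: [0.2, -0.3, -0.8]
grip_width: 0.17
```

carry_out([
  {"translation": [0,0,1.5],"turn": 0},
  {"translation": [0,0,1.5],"turn": 0},
  {"translation": [0,0,1.5],"turn": 0},
  {"translation": [0,0,0],"turn": 0},
])

```text
time: 17.28
eef_pos: [0.5867, -0.0794, 0.0461]
tool_rot: [[-0.075, -0.001, 0.997], [-0.997, 0.0, -0.075], [-0.0, -1.0, -0.001]]
ft_force: [-3.9, 1.0, 0.0]
grip_width: 0.171
```

```bash
python3 -c "
from h import *
go(None); print(np.round(ctrl.sense()['moment'],2))"
```

```text
pos [ 0.5867 -0.0794  0.0461] jaw ang -4.33 F [-3.9   1.05  0.03] grip 0.171 t 17.28
[ 0.18  0.77 -0.51]
```

Contact: Fx is -3.9 N and Mz is -0.51 Nm. I'm backing off in small steps to find where the touch begins.

carry_out([
  {"translation": [0,0,-1],"turn": 0},
  {"translation": [0,0,0],"turn": 0},
])

```text
time: 17.45
eef_pos: [0.5858, -0.0794, 0.0462]
tool_rot: [[-0.075, -0.0, 0.997], [-0.997, -0.0, -0.075], [0.0, -1.0, -0.0]]
ft_force: [-2.1, 0.4, -1.1]
grip_width: 0.172
```

```bash
python3 -c "
from h import *
go(None); print(np.round(ctrl.sense()['moment'],2))"
```

```text
pos [ 0.5858 -0.0794  0.0462] jaw ang -4.29 F [-2.09  0.39 -1.06] grip 0.172 t 17.45
[ 0.14  0.48 -0.31]
```

carry_out([
  {"translation": [0,0,-1],"turn": 0},
  {"translation": [0,0,0],"turn": 0},
])

```text
time: 17.62
eef_pos: [0.5851, -0.0793, 0.0464]
tool_rot: [[-0.075, 0.0, 0.997], [-0.997, -0.0, -0.075], [0.0, -1.0, 0.0]]
ft_force: [-0.9, -0.3, -2.1]
grip_width: 0.172
```

```bash
python3 -c "
from h import *
go(None); print(np.round(ctrl.sense()['moment'],2))"
```

```text
pos [ 0.5851 -0.0793  0.0464] jaw ang -4.28 F [-0.94 -0.3  -2.11] grip 0.172 t 17.62
[ 0.11  0.2  -0.11]
```

carry_out([
  {"translation": [0,0,-3],"turn": 0},
  {"translation": [0,-5,0],"turn": 0},
  {"translation": [0,-8,0],"turn": 0},
  {"translation": [0,-5,0],"turn": 0},
  {"translation": [0,0,0],"turn": 0},
])

```text
time: 18.03
eef_pos: [0.583, -0.0792, 0.0659]
tool_rot: [[-0.075, 0.002, 0.997], [-0.997, -0.0, -0.075], [-0.0, -1.0, 0.002]]
ft_force: [0.2, 0.2, -0.3]
grip_width: 0.168
```

carry_out([
  {"translation": [0,0,3],"turn": 0},
  {"translation": [0,0,5],"turn": 0},
  {"translation": [0,0,6],"turn": 0},
  {"translation": [0,0,5],"turn": 0},
  {"translation": [0,0,2.5],"turn": 0},
  {"translation": [0,0,0],"turn": 0},
])

```text
time: 18.53
eef_pos: [0.6041, -0.0807, 0.064]
tool_rot: [[-0.075, 0.0, 0.997], [-0.997, -0.0, -0.075], [0.0, -1.0, 0.0]]
ft_force: [-0.4, 0.7, -1.3]
grip_width: 0.175
```

```bash
python3 -c "
from h import *
go([.6035,-.0803,.0463]); print(np.round(ctrl.sense()['moment'],2))"
```

```text
pos [ 0.6041 -0.0807  0.064 ] jaw ang -4.29 F [-0.42  0.66 -1.27] grip 0.175 t 18.53
need tool mm [-0.4 17.7 -0.6]
[ 0.04  0.   -0.02]
```

carry_out([
  {"translation": [0,3,-0.5],"turn": 0},
  {"translation": [0,3,0],"turn": 0},
  {"translation": [0,1,0],"turn": 0},
  {"translation": [0,0,0],"turn": 0},
])

```text
time: 18.87
eef_pos: [0.6026, -0.0806, 0.0568]
tool_rot: [[-0.075, -0.001, 0.997], [-0.997, 0.0, -0.075], [0.0, -1.0, -0.001]]
ft_force: [-0.5, -0.2, -0.4]
grip_width: 0.173
```

carry_out([
  {"translation": [0,1,0],"turn": 0},
  {"translation": [0,1,0],"turn": 0},
  {"translation": [0,1,0],"turn": 0},
  {"translation": [0,0,0],"turn": 0},
])

```text
time: 19.2
eef_pos: [0.6029, -0.0806, 0.0541]
tool_rot: [[-0.075, -0.0, 0.997], [-0.997, -0.0, -0.075], [0.0, -1.0, -0.0]]
ft_force: [0.3, -0.6, -0.8]
grip_width: 0.171
```

carry_out([
  {"translation": [0,1,0],"turn": 0},
  {"translation": [0,1,0],"turn": 0},
  {"translation": [0,1,0],"turn": 0},
  {"translation": [0,0,0],"turn": 0},
])

```text
time: 19.53
eef_pos: [0.6029, -0.0806, 0.0511]
tool_rot: [[-0.075, -0.0, 0.997], [-0.997, 0.0, -0.075], [-0.0, -1.0, -0.0]]
ft_force: [-0.4, 0.4, -1.5]
grip_width: 0.175
```

```bash
python3 -c "
from h import *
go([.6035,-.0803,.0423]); print(np.round(ctrl.sense()['moment'],2))"
```

```text
pos [ 0.6029 -0.0806  0.0511] jaw ang -4.29 F [-0.36  0.4  -1.5 ] grip 0.175 t 19.53
need tool mm [-0.4  8.8  0.6]
[0.04 0.01 0.02]
```

No vertical resistance with the tip now at about 34 mm, below the top of the wire. Continuing down.

carry_out([
  {"translation": [0,1.5,0],"turn": 0},
  {"translation": [0,1.5,0],"turn": 0},
  {"translation": [0,1.5,0],"turn": 0},
  {"translation": [0,0,0],"turn": 0},
])

```text
time: 19.87
eef_pos: [0.6028, -0.0806, 0.0465]
tool_rot: [[-0.075, -0.0, 0.997], [-0.997, 0.0, -0.075], [0.0, -1.0, -0.0]]
ft_force: [0.2, -0.6, -1.2]
grip_width: 0.175
```

carry_out([
  {"translation": [0,2,0],"turn": 0},
  {"translation": [0,2,0],"turn": 0},
  {"translation": [0,0,0],"turn": 0},
])

```text
time: 20.12
eef_pos: [0.6028, -0.0806, 0.0424]
tool_rot: [[-0.075, -0.0, 0.997], [-0.997, 0.0, -0.075], [0.0, -1.0, -0.0]]
ft_force: [0.8, -0.3, -0.9]
grip_width: 0.173
```

carry_out([
  {"translation": [-1,0,0],"turn": 0},
  {"translation": [-1.5,0,0],"turn": 0},
  {"translation": [-1.5,0,0],"turn": 0},
  {"translation": [-1.5,0,0],"turn": 0},
  {"translation": [-1.5,0,0],"turn": 0},
  {"translation": [0,0,0],"turn": 0},
])

```text
time: 20.62
eef_pos: [0.6035, -0.0738, 0.0428]
tool_rot: [[-0.075, -0.0, 0.997], [-0.997, -0.001, -0.075], [0.001, -1.0, -0.0]]
ft_force: [0.2, -3.2, -2.4]
grip_width: 0.172
```

```bash
python3 -c "
from h import *
go(None); print(np.round(ctrl.sense()['moment'],2))"
```

```text
pos [ 0.6035 -0.0738  0.0428] jaw ang -4.29 F [ 0.2  -3.24 -2.43] grip 0.172 t 20.62
[-0.59 -0.02  0.02]
```

Hooked, with about 3 N of pull. Drawing the tray out.

carry_out([
  {"translation": [-2,0,0],"turn": 0},
  {"translation": [-4,0,0],"turn": 0},
  {"translation": [-5,0,0],"turn": 0},
  {"translation": [-6,0,0],"turn": 0},
  {"translation": [-6,0,0],"turn": 0},
  {"translation": [-6,0,0],"turn": 0},
  {"translation": [-6,0,0],"turn": 0},
  {"translation": [-5,0,0],"turn": 0},
])

```text
time: 21.28
eef_pos: [0.6064, -0.0339, 0.0428]
tool_rot: [[-0.075, -0.0, 0.997], [-0.997, -0.0, -0.075], [0.0, -1.0, -0.0]]
ft_force: [-0.1, -5.0, -2.0]
grip_width: 0.172
```

```bash
python3 -c "
from h import *
go(None); print(np.round(ctrl.sense()['moment'],2))
for n in ('scene','top'):
  im=imaging.capture(n); crop(f'pics/{n}7.png',im,*( (280,140,200,150,4) if n=='top' else (120,200,200,150,4)))
"
```

```text
pos [ 0.6064 -0.0339  0.0428] jaw ang -4.31 F [-0.1  -4.99 -1.98] grip 0.172 t 21.28
[-1.03  0.15 -0.02]
```

View pics/scene7.png

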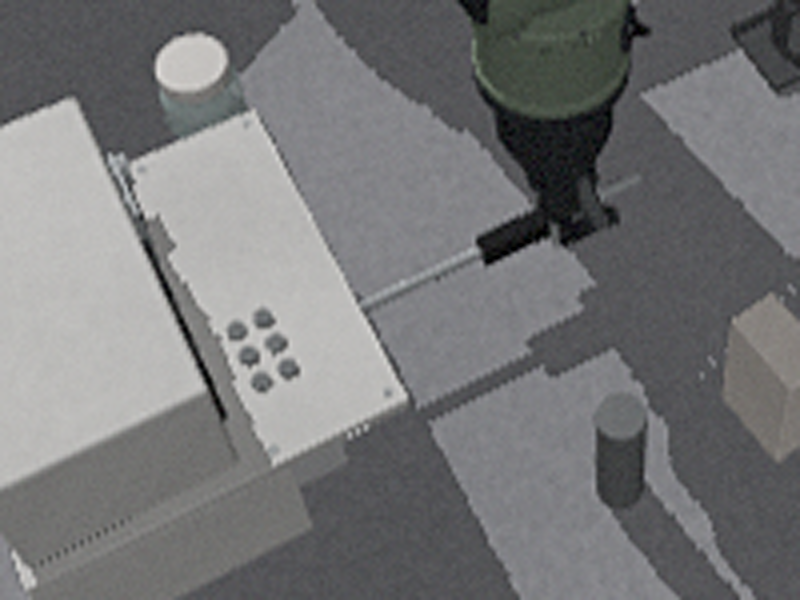

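The picture shows the tray body moving out under the deck and the shank entering under the deck edge at about (365,300) in the crop. The pull holds at about 5 N, so I'm continuing.

carry_out([
  {"translation": [-6,0,0],"turn": 0},
  {"translation": [-8,0,0],"turn": 0},
  {"translation": [-8,0,0],"turn": 0},
  {"translation": [-8,0,0],"turn": 0},
  {"translation": [-8,0,0],"turn": 0},
  {"translation": [-8,0,0],"turn": 0},
  {"translation": [-6,0,0],"turn": 0},
  {"translation": [-4,0,0],"turn": 0},
])

```text
time: 22.05
eef_pos: [0.6106, 0.0224, 0.0427]
tool_rot: [[-0.075, -0.0, 0.997], [-0.997, -0.0, -0.075], [0.0, -1.0, -0.0]]
ft_force: [-0.4, -4.3, -2.4]
grip_width: 0.17
```

carry_out([
  {"translation": [-2,0,0],"turn": 0},
  {"translation": [-2,0,0],"turn": 0},
  {"translation": [-2,0,0],"turn": 0},
  {"translation": [-2,0,0],"turn": 0},
  {"translation": [-2,0,0],"turn": 0},
  {"translation": [-1,0,0],"turn": 0},
])

```text
time: 22.55
eef_pos: [0.6115, 0.0333, 0.0428]
tool_rot: [[-0.075, -0.0, 0.997], [-0.997, 0.0, -0.075], [-0.0, -1.0, -0.0]]
ft_force: [-1.6, -4.4, -1.9]
grip_width: 0.175
```

```bash
python3 -c "
from h import *
go(None); print(np.round(ctrl.sense()['moment'],2))
for n in ('scene','top'):
  im=imaging.capture(n); crop(f'pics/{n}8.png',im,*( (280,140,200,150,4) if n=='top' else (120,200,200,150,4)))
"
```

```text
pos [0.6115 0.0333 0.0428] jaw ang -4.29 F [-1.64 -4.41 -1.85] grip 0.175 t 22.55
[-0.92  0.29 -0.14]
```

View pics/scene8.png

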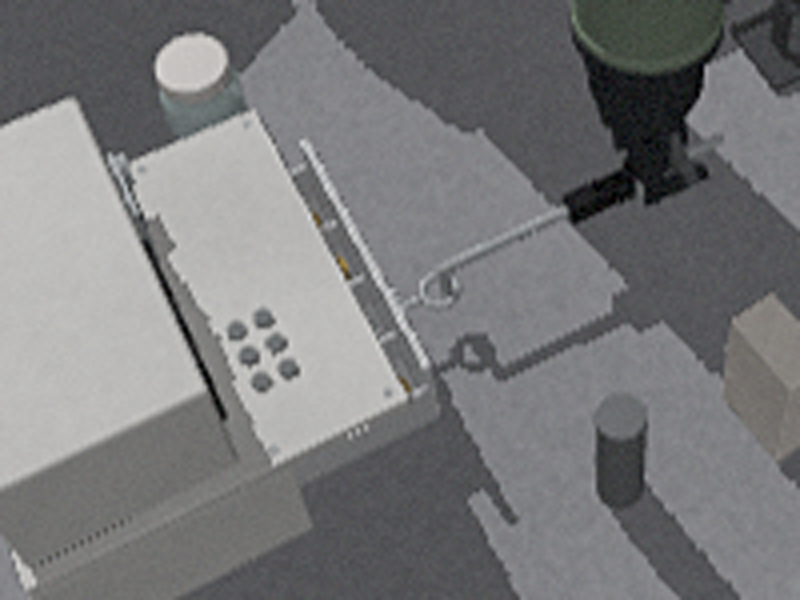

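View pics/top8.png

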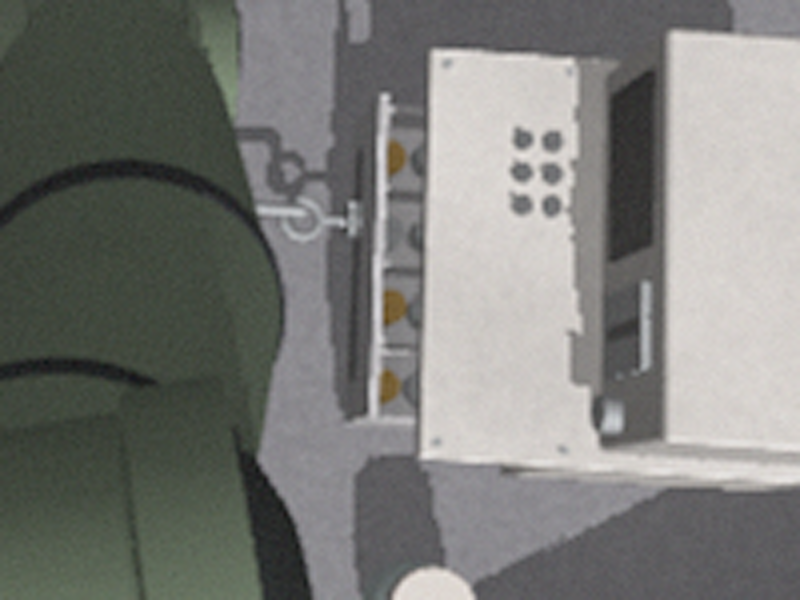

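The ring is clearly hooked at scene crop (440,288), and the tray is out past the deck edge. I'll go slowly now towards the stop.

carry_out([
  {"translation": [-2,0,0],"turn": 0},
  {"translation": [-2,0,0],"turn": 0},
  {"translation": [-2,0,0],"turn": 0},
  {"translation": [-2,0,0],"turn": 0},
  {"translation": [-2,0,0],"turn": 0},
  {"translation": [-2,0,0],"turn": 0},
  {"translation": [0,0,0],"turn": 0},
])

```text
time: 23.23
eef_pos: [0.6124, 0.0457, 0.0428]
tool_rot: [[-0.074, -0.0, 0.997], [-0.997, 0.0, -0.074], [-0.0, -1.0, -0.0]]
ft_force: [-1.6, -3.3, -1.5]
grip_width: 0.172
```

carry_out([
  {"translation": [-1,0,0],"turn": 0},
  {"translation": [-1,0,0],"turn": 0},
  {"translation": [-1,0,0],"turn": 0},
  {"translation": [-1,0,0],"turn": 0},
  {"translation": [0,0,0],"turn": 0},
])

```text
time: 23.65
eef_pos: [0.6128, 0.0493, 0.0428]
tool_rot: [[-0.075, -0.0, 0.997], [-0.997, 0.0, -0.075], [-0.0, -1.0, -0.0]]
ft_force: [-1.0, -3.4, -1.4]
grip_width: 0.172
```

carry_out([
  {"translation": [-1,0,0],"turn": 0},
  {"translation": [-1,0,0],"turn": 0},
  {"translation": [0,0,0],"turn": 0},
])

```text
time: 23.9
eef_pos: [0.6129, 0.0513, 0.0428]
tool_rot: [[-0.075, -0.0, 0.997], [-0.997, 0.0, -0.075], [-0.0, -1.0, -0.0]]
ft_force: [-1.9, -3.9, -2.5]
grip_width: 0.172
```

carry_out([
  {"translation": [-1,0,0],"turn": 0},
  {"translation": [-1,0,0],"turn": 0},
  {"translation": [0,0,0],"turn": 0},
])

```text
time: 24.15
eef_pos: [0.613, 0.0533, 0.0428]
tool_rot: [[-0.075, -0.0, 0.997], [-0.997, 0.0, -0.075], [-0.0, -1.0, -0.0]]
ft_force: [-1.3, -3.2, -2.3]
grip_width: 0.168
```

carry_out([
  {"translation": [-1,0,0],"turn": 0},
  {"translation": [0,0,0],"turn": 0},
])

```text
time: 24.32
eef_pos: [0.6131, 0.0535, 0.0427]
tool_rot: [[-0.075, -0.0, 0.997], [-0.997, -0.001, -0.075], [0.001, -1.0, -0.0]]
ft_force: [-1.1, -7.2, -3.2]
grip_width: 0.17
```

carry_out([
  {"translation": [-1,0,0],"turn": 0},
  {"translation": [0,0,0],"turn": 0},
])

```text
time: 24.48
eef_pos: [0.613, 0.0537, 0.0427]
tool_rot: [[-0.076, -0.0, 0.997], [-0.997, -0.002, -0.076], [0.002, -1.0, -0.0]]
ft_force: [-1.1, -10.5, -4.0]
grip_width: 0.173
```

```bash
python3 -c "
from h import *
go(None); print(np.round(ctrl.sense()['moment'],2))
for n in ('scene','top'):
  im=imaging.capture(n); crop(f'pics/{n}9.png',im,*( (280,140,200,150,4) if n=='top' else (120,200,200,150,4)))
"
```

```text
pos [0.613  0.0537 0.0427] jaw ang -4.33 F [ -1.14 -10.45  -4.02] grip 0.173 t 24.48
[-2.13  0.25 -0.05]
```

View pics/top9.png

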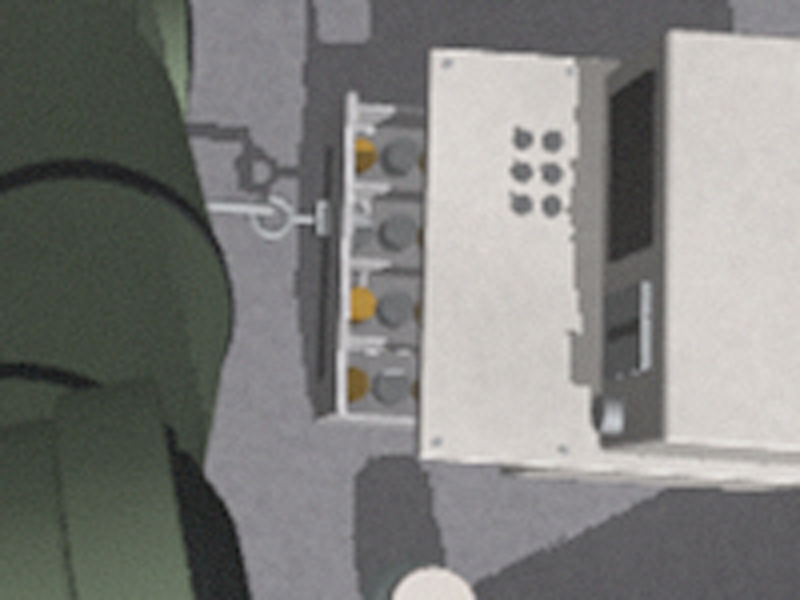

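Hard stop felt: the force climbed 3 → 7 → 10 N within 2 mm. Next I centre the hook in the ring and lift it out.

carry_out([
  {"translation": [2,0,0],"turn": 0},
  {"translation": [2,0,0],"turn": 0},
  {"translation": [2,0,0],"turn": 0},
  {"translation": [0.5,0,0],"turn": 0},
  {"translation": [0,0,0],"turn": 0},
])

```text
time: 25.0
eef_pos: [0.6128, 0.0487, 0.0429]
tool_rot: [[-0.075, 0.0, 0.997], [-0.997, 0.0, -0.075], [-0.0, -1.0, 0.0]]
ft_force: [-0.5, 0.0, -1.1]
grip_width: 0.177
```

```bash
python3 -c "
from h import *
go(None); print(np.round(ctrl.sense()['moment'],2))
im=imaging.capture('scene'); crop('pics/scene10.png',im,180,200,150,110,5)
a=np.array([280+350/4,140+95/4]); b=np.array([280+342/4,140+410/4])
print(onz('top',*a,.084),onz('top',*b,.084))
"
```

```text
pos [0.6128 0.0487 0.0429] jaw ang -4.29 F [-0.52  0.01 -1.07] grip 0.177 t 25.0
[ 0.02  0.04 -0.01]
[ 0.66607065 -0.14979621  0.084     ] [ 0.47115323 -0.13793864  0.084     ]
```

View pics/scene10.png

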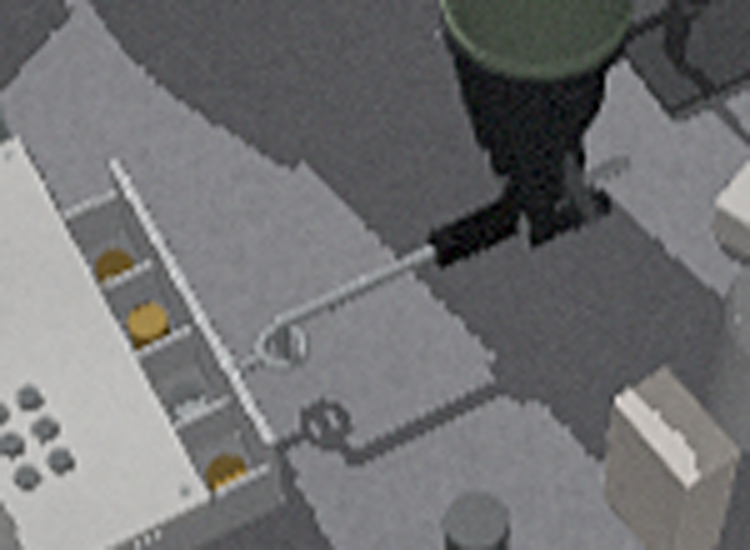

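Force is back to zero and the leg stands free in the ring. Plate at y ≈ -0.144 against the deck edge at -0.186 is about 42–45 mm of overhang, which fits roughly 130 mm open. Lifting out.

carry_out([
  {"translation": [0,-2,0],"turn": 0},
  {"translation": [0,-3,0],"turn": 0},
  {"translation": [0,-3,0],"turn": 0},
  {"translation": [0,0,0],"turn": 0},
])

```text
time: 25.38
eef_pos: [0.6131, 0.0486, 0.0516]
tool_rot: [[-0.075, 0.001, 0.997], [-0.997, 0.0, -0.075], [-0.0, -1.0, 0.001]]
ft_force: [-0.4, -0.6, -0.4]
grip_width: 0.177
```

carry_out([
  {"translation": [0,-4,0],"turn": 0},
  {"translation": [0,-6,0],"turn": 0},
  {"translation": [0,-8,0],"turn": 0},
  {"translation": [0,-10,0],"turn": 0},
  {"translation": [0,-12,0],"turn": 0},
  {"translation": [0,-12,0],"turn": 0},
  {"translation": [0,-6,0],"turn": 0},
  {"translation": [0,0,0],"turn": 0},
])

```text
time: 26.05
eef_pos: [0.6136, 0.0486, 0.1108]
tool_rot: [[-0.075, 0.003, 0.997], [-0.997, 0.0, -0.075], [-0.001, -1.0, 0.003]]
ft_force: [-0.0, -0.5, -1.4]
grip_width: 0.168
```

```bash
python3 -c "
from h import *
go([.5499,.3136,.1054]); print(np.round(ctrl.sense()['moment'],2))
for n in ('scene','top'):
  im=imaging.capture(n); crop(f'pics/{n}11.png',im,*( (220,130,200,150,4) if n=='top' else (180,170,150,140,4)))
"
```

```text
pos [0.6136 0.0486 0.1108] jaw ang -4.29 F [-0.01 -0.52 -1.44] grip 0.168 t 26.05
need tool mm [-259.5    5.4  -83.3]
[ 0.08 -0.01  0.02]
```

View pics/scene11.png

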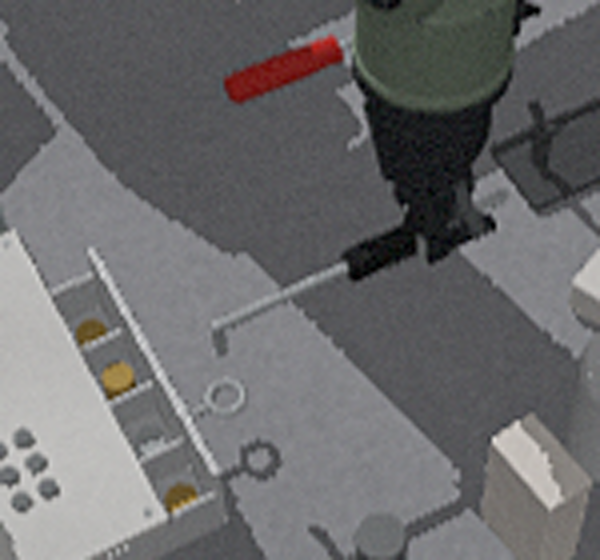

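View pics/top11.png

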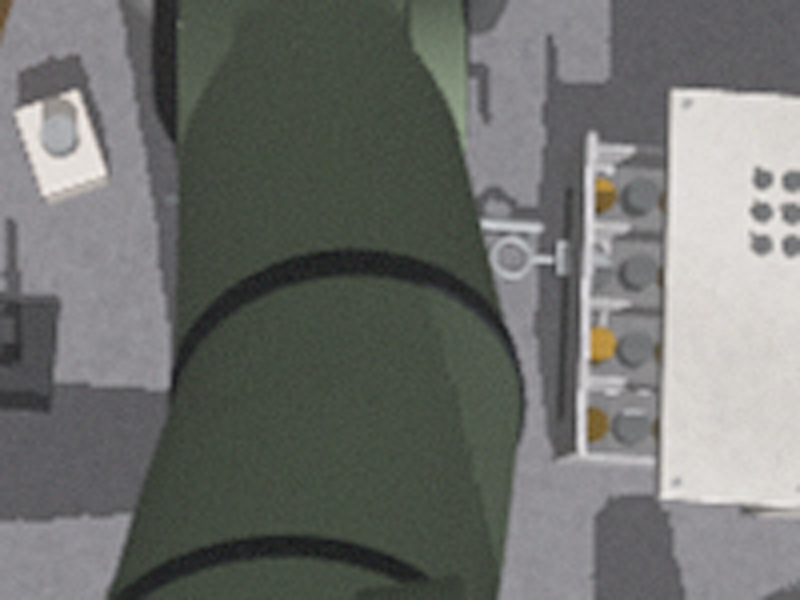

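The hook is out of the ring and the tray has stayed open. Carrying the rod back above the stand.

carry_out([
  {"translation": [-18,0,-6],"turn": 0},
  {"translation": [-32,0,-10],"turn": 0},
  {"translation": [-32,0,-10],"turn": 0},
  {"translation": [-32,0,-10],"turn": 0},
  {"translation": [-32,0,-10],"turn": 0},
  {"translation": [-32,0,-10],"turn": 0},
  {"translation": [-32,0,-10],"turn": 0},
  {"translation": [-30,0,-10],"turn": 0},
])

```text
time: 26.82
eef_pos: [0.5538, 0.2953, 0.1081]
tool_rot: [[-0.074, -0.001, 0.997], [-0.997, -0.0, -0.074], [0.0, -1.0, -0.001]]
ft_force: [1.0, -0.0, -0.9]
grip_width: 0.172
```

carry_out([
  {"translation": [-15,0,-5],"turn": 0},
  {"translation": [-4,0,-2],"turn": 0},
  {"translation": [0,0,0],"turn": 0},
  {"translation": [0,0,0],"turn": 0},
])

```text
time: 27.15
eef_pos: [0.5495, 0.3117, 0.1084]
tool_rot: [[-0.076, -0.0, 0.997], [-0.997, -0.001, -0.076], [0.001, -1.0, -0.0]]
ft_force: [0.7, 0.2, -0.6]
grip_width: 0.173
```

```bash
python3 -c "
from h import *
go([.5499,.3136,.1054]); print(np.round(ctrl.sense()['moment'],2))
for n in ('scene','top'):
  im=imaging.capture(n); crop(f'pics/{n}12.png',im,*( (120,150,180,110,4) if n=='top' else (270,100,150,140,4)))
"
```

```text
pos [0.5495 0.3117 0.1084] jaw ang -4.34 F [ 0.67  0.17 -0.6 ] grip 0.173 t 27.15
need tool mm [-2.   3.   0.2]
[ 0.03 -0.06 -0.01]
```

View pics/top12.png

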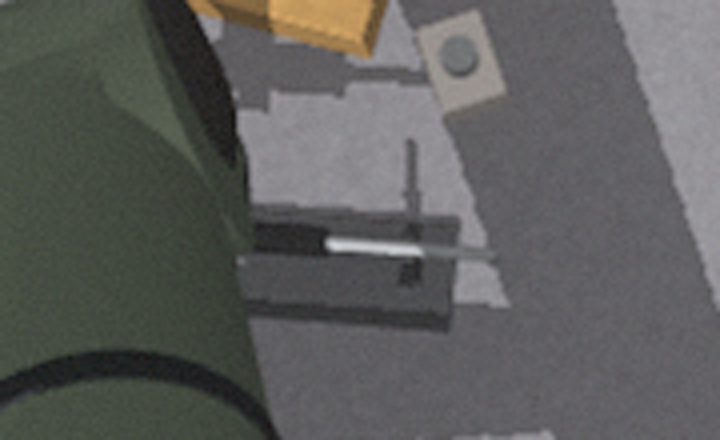

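View pics/scene12.png

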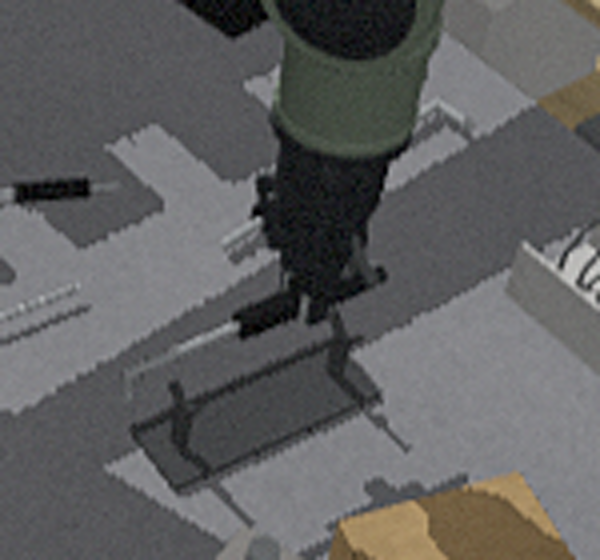

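The rod lies in the hand just as it did when first lifted (hook end at top crop (490,257), parallel to the stand). Lowering it into the notches.

carry_out([
  {"translation": [-2,6,0],"turn": 0},
  {"translation": [0,10,0],"turn": 0},
  {"translation": [0,12,0],"turn": 0},
  {"translation": [0,12,0],"turn": 0},
  {"translation": [0,10,0],"turn": 0},
  {"translation": [0,6,0],"turn": 0},
  {"translation": [0,3,0],"turn": 0},
  {"translation": [0,0,0],"turn": 0},
])

```text
time: 27.92
eef_pos: [0.5492, 0.3148, 0.0489]
tool_rot: [[-0.075, -0.001, 0.997], [-0.997, -0.001, -0.075], [0.001, -1.0, -0.001]]
ft_force: [-0.5, 0.3, 0.4]
grip_width: 0.175
```

```bash
python3 -c "
from h import *
go([.5499,.3136,.0428]); print(np.round(ctrl.sense()['moment'],2))"
```

```text
pos [0.5492 0.3148 0.0489] jaw ang -4.29 F [-0.53  0.3   0.43] grip 0.175 t 27.92
need tool mm [1.1 6.1 0.8]
[ 0.   -0.03  0.05]
```

carry_out([
  {"translation": [1,2,0.5],"turn": 0},
  {"translation": [0,2,0.5],"turn": 0},
  {"translation": [0,1,0],"turn": 0},
  {"translation": [0,0,0],"turn": 0},
])

```text
time: 28.25
eef_pos: [0.5504, 0.3139, 0.0448]
tool_rot: [[-0.075, 0.0, 0.997], [-0.997, 0.0, -0.075], [-0.0, -1.0, 0.0]]
ft_force: [-0.2, -0.9, -1.2]
grip_width: 0.173
```

carry_out([
  {"translation": [0,1,0],"turn": 0},
  {"translation": [0,0,0],"turn": 0},
])

```text
time: 28.42
eef_pos: [0.5504, 0.314, 0.0438]
tool_rot: [[-0.075, 0.0, 0.997], [-0.997, 0.0, -0.075], [-0.0, -1.0, 0.0]]
ft_force: [0.4, -0.1, -1.0]
grip_width: 0.171
```

```bash
python3 -c "
from h import *
go([.5499,.3136,.0428]); print(np.round(ctrl.sense()['moment'],2))"
```

```text
pos [0.5504 0.314  0.0438] jaw ang -4.29 F [ 0.4  -0.09 -1.04] grip 0.171 t 28.42
need tool mm [ 0.4  1.  -0.5]
[0.06 0.04 0.02]
```

carry_out([
  {"translation": [0,1,0],"turn": 0},
  {"translation": [0,0,0],"turn": 0},
  {"translation": [0,0,0],"turn": 0},
])

```text
time: 28.67
eef_pos: [0.5503, 0.314, 0.0431]
tool_rot: [[-0.075, -0.0, 0.997], [-0.997, 0.0, -0.075], [-0.0, -1.0, -0.0]]
ft_force: [-2.0, -0.2, 4.6]
grip_width: 0.169
```

carry_out([
  {"translation": [0,0.5,0],"turn": 0},
  {"translation": [0,0,0],"turn": 0},
  {"translation": [0,0,0],"turn": 0},
])

```text
time: 28.92
eef_pos: [0.5504, 0.314, 0.043]
tool_rot: [[-0.075, 0.0, 0.997], [-0.997, 0.0, -0.075], [-0.0, -1.0, 0.0]]
ft_force: [-4.7, -0.8, 11.8]
grip_width: 0.173
```

```bash
python3 -c "
from h import *
go([.5499,.3136,.0428]); print(np.round(ctrl.sense()['moment'],2))
for n in ('scene','top'):
  im=imaging.capture(n); crop(f'pics/{n}13.png',im,*( (120,150,180,110,4) if n=='top' else (270,100,150,140,4)))
"
```

```text
pos [0.5504 0.314  0.043 ] jaw ang -4.29 F [-4.68 -0.75 11.82] grip 0.173 t 28.92
need tool mm [ 0.5  0.2 -0.5]
[-0.39  0.88 -0.06]
```

View pics/scene13.png

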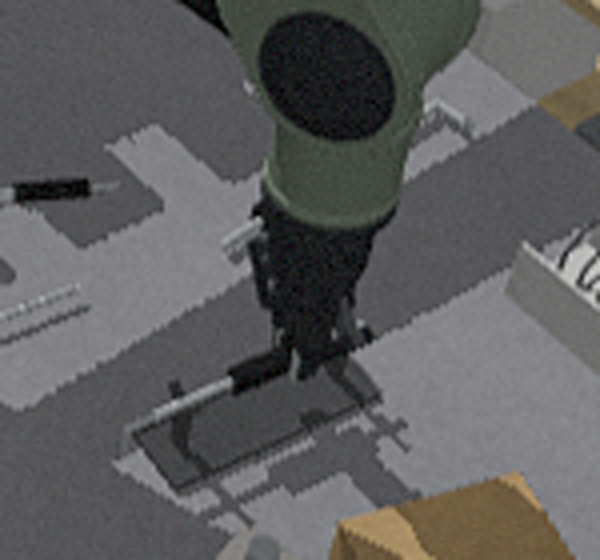

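Both notches carry the rod (Fz up to +12 N at seat height). I'm relieving that force and opening gently.

carry_out([
  {"translation": [0,-0.5,-0.5],"turn": 0},
  {"translation": [0,0,0],"turn": 0},
  {"translation": [0,0,0],"turn": 0},
], force=20)

```text
time: 29.27
eef_pos: [0.5501, 0.3141, 0.043]
tool_rot: [[-0.075, 0.0, 0.997], [-0.997, 0.0, -0.075], [-0.0, -1.0, 0.0]]
ft_force: [-0.4, 0.2, 3.6]
grip_width: 0.169
```

carry_out([
  {"translation": [0,0,0],"turn": 0},
  {"translation": [0,0,0],"turn": 0},
  {"translation": [0,0,0],"turn": 0},
  {"translation": [0,0,0],"turn": 0},
  {"translation": [0,0,0],"turn": 0},
], grip=0.35)

```text
time: 29.68
eef_pos: [0.5499, 0.3139, 0.0427]
tool_rot: [[-0.075, -0.0, 0.997], [-0.997, -0.0, -0.075], [0.0, -1.0, -0.0]]
ft_force: [0.8, -0.9, 0.6]
grip_width: 0.353
```

carry_out([
  {"translation": [0,0,0],"turn": 0},
  {"translation": [0,0,0],"turn": 0},
  {"translation": [0,0,0],"turn": 0},
  {"translation": [0,0,0],"turn": 0},
  {"translation": [0,0,0],"turn": 0},
], grip=0.8)

```text
time: 30.1
eef_pos: [0.5499, 0.3139, 0.0428]
tool_rot: [[-0.075, -0.0, 0.997], [-0.997, -0.0, -0.075], [0.0, -1.0, -0.0]]
ft_force: [-0.2, 0.9, 0.8]
grip_width: 0.802
```

carry_out([
  {"translation": [0,-8,0],"turn": 0},
  {"translation": [0,-15,0],"turn": 0},
  {"translation": [0,-20,0],"turn": 0},
  {"translation": [0,-20,0],"turn": 0},
  {"translation": [0,-20,0],"turn": 0},
  {"translation": [0,-20,0],"turn": 0},
  {"translation": [0,-20,0],"turn": 0},
  {"translation": [0,-10,0],"turn": 0},
])

```text
time: 30.77
eef_pos: [0.5506, 0.3142, 0.1788]
tool_rot: [[-0.075, 0.002, 0.997], [-0.997, 0.002, -0.075], [-0.002, -1.0, 0.002]]
ft_force: [0.4, -0.1, 0.4]
grip_width: 0.799
```

carry_out([
  {"translation": [-25,0,-25],"turn": 0},
  {"translation": [-25,0,-25],"turn": 0},
  {"translation": [-25,0,-25],"turn": 0},
  {"translation": [-25,0,-25],"turn": 0},
  {"translation": [-25,0,-25],"turn": 0},
  {"translation": [-25,0,-25],"turn": 0},
  {"translation": [-10,0,-25],"turn": 0},
  {"translation": [0,0,0],"turn": 0},
])

```text
time: 31.43
eef_pos: [0.3816, 0.4904, 0.1753]
tool_rot: [[-0.068, -0.003, 0.998], [-0.998, 0.001, -0.068], [-0.001, -1.0, -0.003]]
ft_force: [-0.4, -0.1, -0.4]
grip_width: 0.802
```

```bash
python3 -c "
from h import *
go(None)
for n in ('scene','top'):
  im=imaging.capture(n); cv2.imwrite(f'pics/{n}14.png',im[:,:,::-1])
  crop(f'pics/{n}15.png',im,*( (145,170,110,75,7) if n=='top' else (290,165,100,70,8)))
"
```

```text
pos [0.3816 0.4904 0.1753] jaw ang -3.9 F [-0.45 -0.07 -0.43] grip 0.802 t 31.43
```

View pics/top15.png

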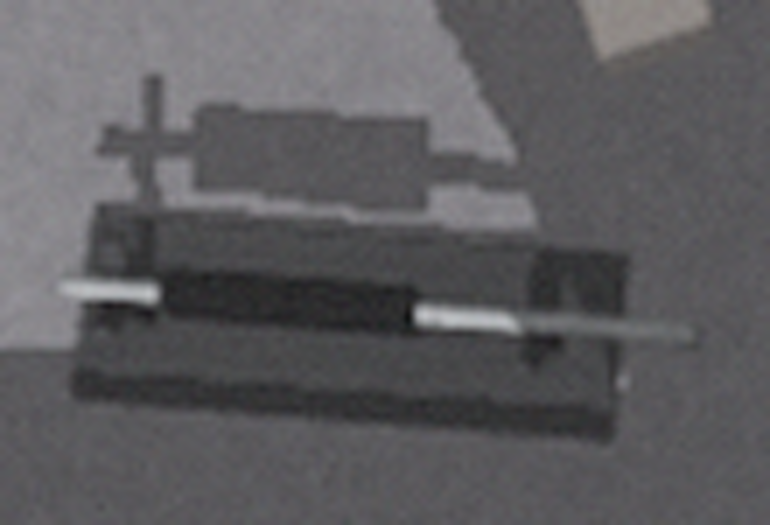

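View pics/scene15.png

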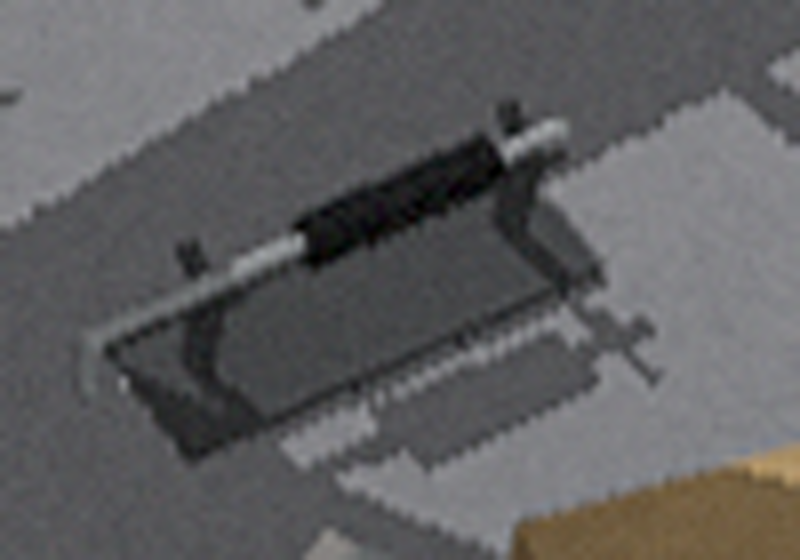

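View pics/top14.png

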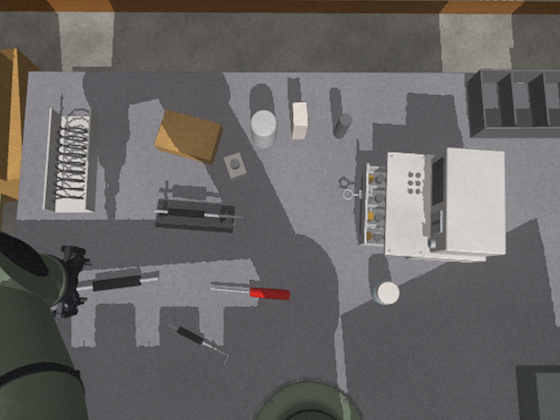

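The rod lies pixel for pixel where it started: tail at (62,288) and hook end at (695,333) in the top crop. The tray stands open, the bystanders have not moved and the hand is clear. Handing in.

```bash
python3 -c "
from h import *
print(ctrl.hand_in())"
```

```text
the job is handed in; nothing more can be done
None
```

The tray is drawn out to its stop and the rod is back in the stand. I handed the job in just after 31 s of the 70 s allowed; no verdict was given.

- **Finding the eye:** I touched the plate beside it with about 4 N, then swept sideways until the hook met the ring. That put the eye at about y = +24 mm in the unit's frame. I lowered the hook through the ring and felt no resistance.
- **Drawing the tray:** It slid at 3–5 N until the force climbed to about 11 N within 2 mm, which I took as the hard stop. That was the highest force read at the wrist while the rod touched the unit, against the 25 N limit.
- **Opening:** In the top view the plate stands 42–45 mm in front of the deck edge, which fits about 130 mm open. It looked the same after the hook was lifted out.
- **Rod:** The last pictures show it in both notches, hook hanging down, with its ends at the same pixels as at the start.
- **Surroundings:** The bystanders look unmoved, and the hand is clear of everything with force readings near zero.

**Faults and disagreements:**
- One pair of move calls was refused for a missing turn value. The arm did not move, and I resent them.
- The two cameras disagreed by 4–8 mm across the bench. I used touch for the final positions at the unit, so this did not matter there.

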